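Battery pack from charger to work lamp

ROBOT

A 6-joint arm with a two-finger parallel gripper is mounted at the origin on a cart in front of the work surface, level with it; the furniture and walls round the work are solid. World frame = base frame: x ahead of the robot, y to its left, z up, the work surface at z = 0. Lengths are in m, angles in rad, forces in N, time in s.
With the tool pointing down it reaches from about 0.2 to 0.875 m from the base axis. Payload 3.4 kg.
Tool frame: the origin (TCP) lies between the finger pads; the fingertips stand manip.tcp_to_tips ahead of it and the grasp point (between the pads) lies 5 mm behind it (manip.tcp_to_tips is the distance from the TCP to the fingertips, in m); y points along the fingers, z is the direction in which the jaws open and shut, and the axes are right-handed (so a half turn about y gives the same grasp; the last joint's range is limited). The gripper opens to 94 mm and grips with 3 to 60 N. Pads are 16 mm wide; open, the fingers measure 119 mm over their backs; the gripper's body (75 mm by 177 mm) begins 78 mm behind the grasp point.
Start: joints at [1.011, 0.276, 1.505, -0, 1.361, -0.121], TCP at [0.244, 0.521, 0.219] pointing down, gripper open.
Joint ranges: [-2.89, 2.89], [-0.75, 2.08], [0.22, 2.7], [-1.18, 4.32], [0.11, 2.71], [-2.7, 2.7]. Speed limits (rad/s): [2.57, 2.57, 3.14, 3.14, 3.14, 3.14].

INTERFACE

Orientations are given as a unit quaternion [x, y, z, w].
In Python, from workcell import manip gives the robot as it stands. The module is installed in compiled form; this text tells all that it offers.
- The arm moves only by the tool move_arm, never from a script. Its argument "rows" is one flat list of numbers, 7 for each row, row after row: the turn, a rotation vector about the tool's x, y, z in rad, then the shift along the tool's x, y, z in mm, then the opening, from -1 (shut) to 1 (fully open), so that 0 is half open. In form: [wx, wy, wz, dx, dy, dz, gripper, wx, wy, wz, dx, dy, dz, gripper, ...]. A call has 1 to 12 rows; each row shifts and turns the commanded pose from where the row before left it, along the tool's axes as they then stand; what a row does not reach is not made up. A row lasts 1/8 s, in which the tool goes at most 62.5 mm and 10.7 degrees, less where a joint would pass 70% of its speed; a pose out of reach is approached as far as the arm can. A call with a gripper value outside its range is refused whole. The fingers move at their own pace and stop on an object; "newtons" is the grip in N (left out, the last holds). Time passes only in rows, so rows that do not move let the fingers close. It gives the time, the measured TCP pose, the force and the opening at its end, in the units of the state.
- manip.sense(): the state, without advancing time (a new reading comes with each control period).
- manip.read_camera(name): name is "scene" or "top" or "wrist"; returns a dict with "pixels" (400x640x3 uint8, red, green, blue), "fx", "fy", "cx", "cy" (pixels), "distortion" ([k1, k2, p1, p2, k3] as OpenCV has them; the pictures are not rectified), "T" (4x4, takes a point from camera to world coordinates). Camera axes: x right, y up, looking along -z (the intrinsics and any distortion apply to the point x, -y, -z); pixel columns grow to the right and rows downward; lengths in m; the calibration is good to about 2 mm. A picture is of the moment at which its call begins. There is no depth.
- manip.sign_off(): hands the job in, once; it reports no verdict.
The state is a dict: "t": time; "joints": joint angles; "joint_velocities": joint speeds; "tau": joint torques, N m; "position": TCP position; "tool_rot": TCP orientation; "contact_force": force on the tool from outside, world axes, zero at the start; "ft_torque": the same for the moment, N m; "width": opening from 0.0 (shut) to 1.0 (fully open).
Only numpy, scipy, OpenCV 4.12 (cv2) and the standard library are available. Lean on these libraries where they do the work, as an engineer would, in place of code of your own. Each camera call takes 0.05 s, during which the arm holds its last target.

TASK

Take the battery pack out of the sloping charger by pressing the charger's catch so that the pack springs free, and draw it out along its rails. Then slide it, brass-contact end first, into the dovetail shoe of the cordless work lamp until it is fully home and the lamp's catch clicks up behind it, and let go. Do not disturb the screwdriver that lies between them.

Things in the scene. Friction and masses are not known exactly. Their poses are not given: they have to be found in the camera images.
- pack_center (a point): Centre of the battery pack, a grey and black block 100 mm long (x), 54 wide (y, flat sides to grip), top 25 mm above this point (z), underside 25 below it. Beneath, a black dovetail tongue: 90 mm long, 10 high, 20 wide at the block, 34 at its sole 35 mm below this point. The -x end is the nose, which leads when sliding in. 0.29 to 0.55 kg. Starts home in the charger, tilted with it.
- pack_nose (a point): Middle of the pack's nose face (the end with two brass contacts), 50 mm from the pack's centre along the pack's -x.
- charger_shoe: Dovetail shoe on the charger, a black wedge 150 x 94 mm fixed to the bench, tilted 30 degrees: low end towards the robot, open mouth at the high far end. Origin on its deck, under the middle of the home pack, 58 mm over the bench; x up the slope (the way out), y across, z square to the deck. Pack home: its centre at (0, 0, 35 mm) here, axes agreeing (the catch lets it stand 2 to 3 mm out).
- charger_mouth (a point): Middle of the charger shoe's mouth, on the deck, 40 mm along the shoe's x from its origin. The two aluminium rails are 9 mm high, reach from here back to the end wall (50 mm behind the origin, 34 mm high), are greased, leave 1.5 mm play a side round the tongue and flare 3 mm a side over the last 20 mm. The deck, 84 mm wide, goes on 30 mm past here, then comes the thumb pad.
- charger_catch (a joint): The charger's sprung catch: 0 up, 0.009 m fully pressed, square to the deck; 0.6 N to start, 2 N at the end; springs back. Its tooth stands 6 mm up behind the tongue, 47 mm from the shoe's origin. Pressed more than 6 mm it frees the pack: an ejector in the end wall (5 to 6.5 N, 12 mm travel) pushes the pack 10 to 12 mm up the slope, where it stays, its tongue holding the tooth down.
- charger_pad (a point): Middle of the top of the charger catch's thumb pad, a ridged grey plate 34 x 50 mm (along x, y of the shoe), level with the deck, 89 mm from the shoe's origin along its x. Press here, square to the deck.
- lamp_shoe: The same shoe, level, on the foot of the work lamp, fixed to the bench, empty at the start. Origin on the deck, 38 mm over the bench; x points away from the lamp head and out of the mouth, so the pack slides in along -x; z up. Pack home: its centre at (0, 0, 35 mm) here, axes agreeing. The aluminium lamp head, 100 mm wide, top 120 mm over the bench, stands 70 to 115 mm from here at the -x end.
- lamp_mouth (a point): Middle of the lamp shoe's mouth, on the deck, 40 mm along its x from its origin. Rails, play, flare, deck, end wall, pad and catch measure as on the charger. Bringing the pack home takes 8 to 15 N: the tongue rides up the tooth's ramp (47 to 67 mm from the shoe's origin) pressing it down, then meets the ejector 12 mm before home. Until the catch has clicked the ejector pushes the pack back out.
- lamp_catch (a joint): The lamp's sprung catch, like the charger's: 0 up, 0.009 m fully down; about 0.006 while the tongue rides over it, back to 0 when it has clicked up behind the pack.
- screwdriver: A screwdriver with an orange handle, 207 mm long and 28 mm high, lying between the charger and the lamp: to be left alone. Round the work stand, fixed: a steel drawer chest 190 mm high at the back left (x over 0.67 m, y 0.10 to 0.34 m) and a red vice 270 mm high at the right (y below -0.17 m).

How it is judged:
By the outcome, as a careful person would: the job done as asked, in the order asked, and still so for the second after the job is handed in, with the robot touching nothing.
It also fails if it takes over 67 s, if anything falls off the work surface, if the arm or the gripper's body presses on something with over 40 N, if the wrist force passes 120 N, or if a joint passes its speed limit or range.

## Working session

There is one attempt and no reset: what is moved stays moved. The work goes in short steps, Python scripts to look and compute and a tool call to move; the robot and the scene stay as the last step left them, time stands still between calls to the robot, and variables do not carry over. Pictures are saved under pics/ and viewed, and the job is handed in when it is done.

Besides the shell and the picture viewer there is one more tool, called after "Request:" as name(argument=value, ...) on one line, values as JSON. move_arm: Moves the arm, as the interface text tells. Its arguments: {"type":"object","properties":{"rows":{"type":"array"},"newtons":{"type":"number"}},"required":["rows"]}

```bash
mkdir -p pics
python3 - <<'E'
from workcell import manip
import cv2
print(manip.tcp_to_tips, manip.sense())
for n in ["scene","top","wrist"]:
    c=manip.read_camera(n); cv2.imwrite(f"pics/{n}0.png",c["pixels"][:,:,::-1])
    print(n,c["fx"],c["fy"],c["cx"],c["cy"],c["distortion"],c["T"].round(4).tolist())
E
```

```text
0.014 {'t': 0.0, 'joints': array([ 1.01101505e+00,  2.76577732e-01,  1.50609322e+00, -1.41228179e-05,
        1.36065237e+00, -1.21014777e-01]), 'joint_velocities': array([-6.24837610e-04, -1.71587612e-03,  5.04143886e-04, -4.06392362e-04,
       -1.47210492e-03, -7.91482011e-05]), 'tau': array([-1.39280819e-03, -4.04595494e+01, -2.37228924e+01,  7.02517130e-02,
        3.46661895e-02, -1.43581224e-04]), 'position': array([0.24401579, 0.52008724, 0.21863044]), 'tool_rot': array([ 0.69073712, -0.15408462,  0.15368526, -0.68958031]), 'contact_force': array([-0.33728084,  0.13785898,  0.80884676]), 'ft_torque': array([ 0.03301063,  0.00114448, -0.0397659 ]), 'width': 1.000506114902164}
scene 503.68836274390503 503.68836274390503 311.11328349471535 196.3840511917381 [0.00434086 0.         0.         0.         0.        ] [[0.8874, 0.3327, -0.3191, 0.1883], [-0.461, 0.649, -0.6053, -0.4274], [0.0057, 0.6842, 0.7293, 0.7283], [0.0, 0.0, 0.0, 1.0]]
top 386.63223836182954 386.63223836182954 322.8255566809837 193.5773270495979 [0.0331101 0.        0.        0.        0.       ] [[-0.095, 0.973, -0.2103, 0.3247], [-0.9955, -0.0926, 0.0213, 0.1011], [0.0012, 0.2114, 0.9774, 0.9054], [0.0, 0.0, 0.0, 1.0]]
wrist 359.78197335605466 359.78197335605466 321.799580133738 201.8678055073998 [-0.08413441  0.          0.          0.          0.        ] [[0.4249, -0.8705, -0.2484, 0.1708], [0.9052, 0.408, 0.1186, 0.5532], [-0.0019, -0.2752, 0.9614, 0.3846], [0.0, 0.0, 0.0, 1.0]]
```

View pics/scene0.png

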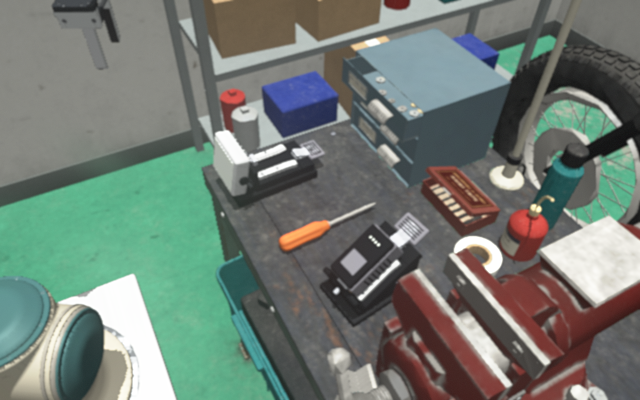

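View pics/top0.png

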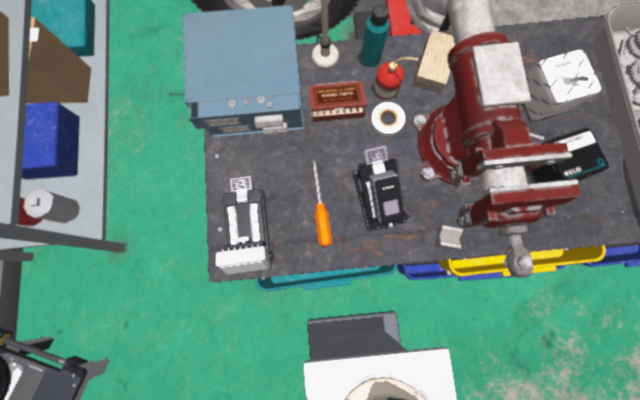

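View pics/wrist0.png

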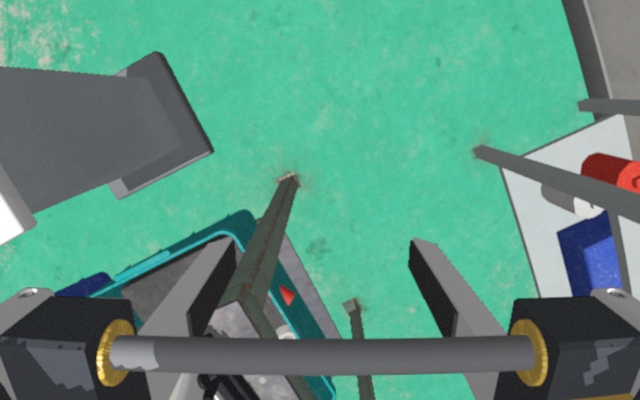

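```bash
cat > h.py <<'E'
import numpy as np, cv2
from workcell import manip
from scipy.spatial.transform import Rotation as R
def ray(c,u,v):
    K=np.array([[c["fx"],0,c["cx"]],[0,c["fy"],c["cy"]],[0,0,1.]])
    p=cv2.undistortPoints(np.array([[[u,v]]],float),K,np.array(c["distortion"],float))[0,0]
    T=np.array(c["T"]); d=T[:3,:3]@np.array([p[0],-p[1],-1.]); return T[:3,3],d/np.linalg.norm(d)
def onz(c,u,v,z):
    o,d=ray(c,u,v); return o+d*(z-o[2])/d[2]
def tri(*cuv):
    A=np.zeros((3,3));b=np.zeros(3);L=[]
    for c,u,v in cuv:
        o,d=ray(c,u,v);P=np.eye(3)-np.outer(d,d);A+=P;b+=P@o;L.append((P,o))
    x=np.linalg.solve(A,b); return x,[np.linalg.norm(P@(x-o)) for P,o in L]
def proj(c,X):
    T=np.array(c["T"]);p=T[:3,:3].T@(np.array(X)-T[:3,3]);
    K=np.array([[c["fx"],0,c["cx"]],[0,c["fy"],c["cy"]],[0,0,1.]])
    q=np.array([p[0],-p[1],-p[2]])
    return cv2.projectPoints(q[None],np.zeros(3),np.zeros(3),K,np.array(c["distortion"],float))[0][0,0]
def crop(c,u0,v0,w,h,s,fn):
    im=c["pixels"][v0:v0+h,u0:u0+w,::-1]; cv2.imwrite(fn,cv2.resize(im,None,fx=s,fy=s,interpolation=cv2.INTER_CUBIC))
E
python3 - <<'E'
from h import *
s=manip.read_camera("scene");t=manip.read_camera("top")
crop(s,310,200,130,130,5,"pics/s_ch.png");crop(s,200,115,140,100,5,"pics/s_la.png")
crop(t,345,140,70,95,6,"pics/t_ch.png");crop(t,205,170,75,110,5,"pics/t_la.png")
E
```

```text
(no output)
```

View pics/s_ch.png

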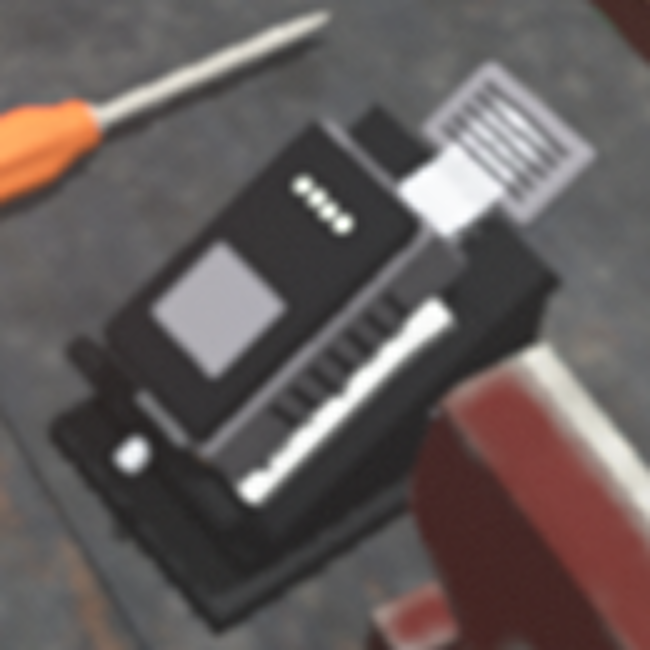

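View pics/s_la.png

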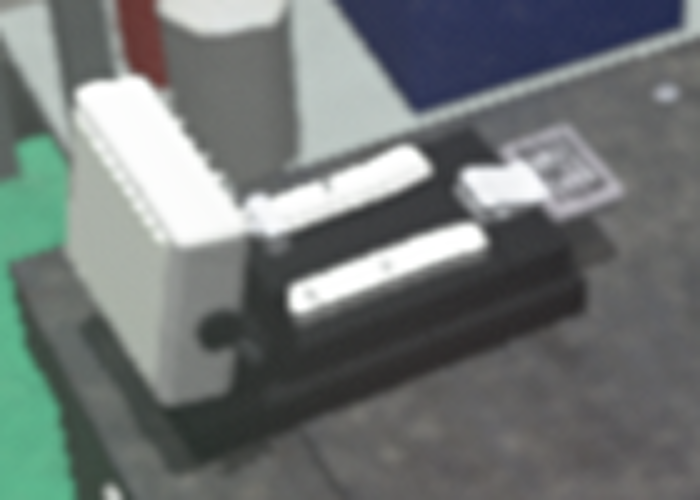

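View pics/t_ch.png

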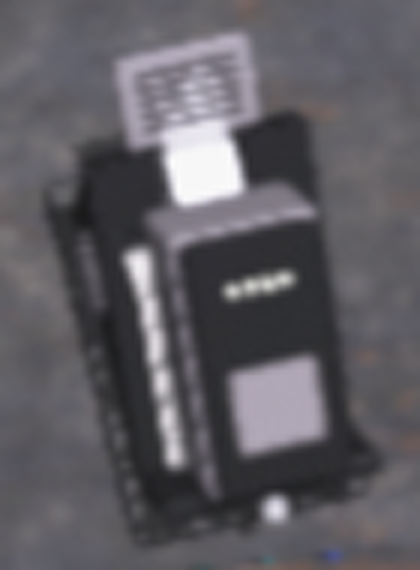

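View pics/t_la.png

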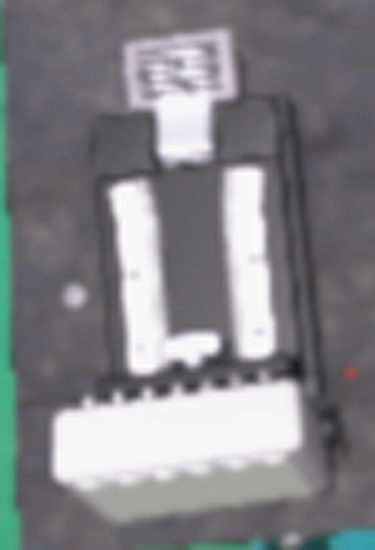

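```bash
cat > m1.py <<'E'
from h import *
s=manip.read_camera("scene");t=manip.read_camera("top")
S=lambda U,V,o:(s,(U+.5)/5-.5+o[0],(V+.5)/5-.5+o[1])
T=lambda U,V,o,k:(t,(U+.5)/k-.5+o[0],(V+.5)/k-.5+o[1])
oc=(310,200);tc=(345,140);ol=(200,115);tl=(205,170)
def show(n,a,b):
    x,e=tri(a,b); print(n,x.round(4),np.round(e,4)); return x
print("charger pad")
P=[show(n,S(*a,oc),T(*b,tc,6)) for n,a,b in [("++",(492,62),(115,62)),("+-",(596,155),(245,33)),("--",(525,222),(260,110)),("-+",(425,135),(130,150))]]
print(np.mean(P,0))
print("pack top/white label")
for n,a,b in [("lab++",(220,240),(226,372)),("lab+-",(287,308),(315,357)),("lab--",(212,380),(328,445)),("lab-+",(150,310),(240,460)),("dotL",(302,185),(233,291)),("dotR",(345,225),(288,278)),("screw",(132,455),(275,507)),
 ("railtop far",(435,310),None)]:
    if b: show(n,S(*a,oc),T(*b,tc,6))
print("lamp")
P=[show(n,S(*a,ol),T(*b,tl,5)) for n,a,b in [("pad++",(570,122),(122,42)),("pad+-",(624,188),(228,30)),("pad--",(562,217),(238,98)),("pad-+",(500,148),(130,108))]]
print(np.mean(P,0))
for n,a,b in [("railL far o",(415,148),(110,187)),("railR far",(480,228),(262,170)),("railR near",(290,300),(240,355)),("railL near",(262,225),(130,372)),("headTL",(80,88),(55,415)),("headTR",(165,240),(300,388))]:
    show(n,S(*a,ol),T(*b,tl,5))
E
python3 m1.py
```

```text
charger pad
++ [ 0.586  -0.0143  0.105 ] [0.001 0.001]
+- [ 0.5924 -0.0624  0.1054] [0.0011 0.0011]
-- [ 0.566  -0.0665  0.0914] [0.0001 0.0001]
-+ [ 0.5584 -0.0187  0.0869] [0.0017 0.0017]
[ 0.5756936  -0.04048927  0.09718204]
pack top/white label
lab++ [ 0.4676 -0.0389  0.1085] [0.0003 0.0003]
lab+- [ 0.4707 -0.0706  0.1097] [0.0014 0.0014]
lab-- [ 0.4424 -0.0743  0.0952] [0.0023 0.0023]
lab-+ [ 0.4397 -0.0428  0.0939] [0.0018 0.0018]
dotL [ 0.4931 -0.0422  0.1246] [0.0007 0.0007]
dotR [ 0.4959 -0.0616  0.1252] [0.0009 0.0009]
screw [ 0.4264 -0.0612  0.048 ] [0.0007 0.0007]
lamp
pad++ [0.5718 0.295  0.0335] [0.002 0.002]
pad+- [0.5716 0.2456 0.0358] [0.0013 0.0013]
pad-- [0.5402 0.2426 0.0348] [0.0025 0.0025]
pad-+ [0.5388 0.2929 0.034 ] [0.0009 0.0009]
[0.55559678 0.26901834 0.0345151 ]
railL far o [0.5025 0.3016 0.0413] [0.0022 0.0022]
railR far [0.4994 0.2308 0.0561] [0.0008 0.0008]
railR near [0.4222 0.2482 0.0356] [0.0028 0.0028]
railL near [0.4247 0.2961 0.0342] [0.0081 0.0081]
headTL [0.384  0.314  0.1116] [0.0105 0.0105]
headTR [0.3825 0.2145 0.1168] [0.0128 0.0128]
```

```bash
cat > plan.py <<'E'
from h import *
yaw=np.deg2rad(7.6)
def chR(yaw): return (R.from_euler('z',yaw)*R.from_euler('y',-30,degrees=True)).as_matrix()
s=manip.sense(); Rt=R.from_quat(s["tool_rot"]).as_matrix()
if __name__=="__main__":
    print(Rt.round(3))
    C=chR(yaw); n=C[:,2]
    for sg in (1,-1):
        z=sg*C[:,1]; y=-n; x=np.cross(y,z); D=np.c_[x,y,z]
        print(sg, "tool x",x.round(2),"rotvec in tool", R.from_matrix(Rt.T@D).as_rotvec(degrees=True).round(1))
    c=manip.read_camera("wrist");T=c["T"]
    print("cam in tool",(Rt.T@(T[:3,3]-s["position"])).round(3), "look",(Rt.T@-T[:3,2]).round(3))
E
python3 plan.py
```

```text
[[ 0.905 -0.     0.425]
 [-0.425 -0.     0.905]
 [-0.    -1.    -0.   ]]
1 tool x [0.86 0.11 0.5 ] rotvec in tool [  8.6 -32.  -29.2]
-1 tool x [-0.86 -0.11 -0.5 ] rotvec in tool [ 38.3 142.9  11.3]
cam in tool [-0.08  -0.166 -0.001] look [ 0.275  0.961 -0.   ]
```

```bash
cat > m2.py <<'E'
from m1 import *
print("----")
yaw=np.deg2rad(7.6)
from plan import chR
C=chR(yaw)
def quad(f,pts,zs): return np.mean([onz(*f(*p),z) for p,z in zip(pts,zs)],0)
zc=.1025; dz=.017*.5
a=quad(lambda u,v:S(u,v,oc),[(492,62),(596,155),(525,222),(425,135)],[zc+dz,zc+dz,zc-dz,zc-dz])
b=quad(lambda u,v:T(u,v,tc,6),[(115,62),(245,33),(260,110),(130,150)],[zc+dz,zc+dz,zc-dz,zc-dz])
print("charger pad",a,b,"origin",(a+b)/2-C[:,0]*.089)
a=quad(lambda u,v:S(u,v,ol),[(570,122),(624,188),(562,217),(500,148)],[.038]*4)
b=quad(lambda u,v:T(u,v,tl,5),[(122,42),(228,30),(238,98),(130,108)],[.038]*4)
print("lamp pad",a,b)
E
python3 m2.py|sed -n '/----/,$p'
```

```text
----
charger pad [ 0.57342451 -0.04392417  0.1025    ] [ 0.57312744 -0.03922751  0.1025    ] origin [ 0.49687679 -0.05176967  0.058     ]
lamp pad [0.55547838 0.2652862  0.038     ] [0.55303441 0.26878416 0.038     ]
```

```bash
cat > rows.py <<'E'
from h import *
from scipy.spatial.transform import Slerp
def rows(P1,D,n,g,P0=None,R0=None,ease=True):
    s=manip.sense(); P0=s["position"] if P0 is None else P0; R0=R.from_quat(s["tool_rot"]) if R0 is None else R0
    sl=Slerp([0,1],R.concatenate([R0,R.from_matrix(D)]))
    out=[];p,q=np.array(P0),R0
    for k in range(1,n+1):
        a=k/n
        pt=P0+(np.array(P1)-P0)*a; qt=sl(a)
        w=np.round((q.inv()*qt).as_rotvec(),3); d=np.round(q.inv().apply(pt-p)*1000,1)
        out+= [*w.tolist(),*d.tolist(),g]
        p=p+q.apply(d/1000); q=q*R.from_rotvec(w)
    print(out); return out
def toolR(yaw,tilt):
    M=(R.from_euler('z',yaw,degrees=True)*R.from_euler('y',-tilt,degrees=True)).as_matrix()
    return np.c_[np.cross(-M[:,2],M[:,1]),-M[:,2],M[:,1]]
E
python3 -c "
from rows import *
rows([.507,-.050,.2185],toolR(7.6,30),12,-1)"
```

```text
[0.012, -0.047, -0.042, 40.0, 0.1, -33.7, -1, 0.013, -0.046, -0.043, 38.4, 1.3, -35.6, -1, 0.012, -0.047, -0.042, 36.6, 2.4, -37.4, -1, 0.013, -0.046, -0.043, 34.6, 3.5, -39.0, -1, 0.012, -0.047, -0.042, 32.7, 4.4, -40.7, -1, 0.013, -0.046, -0.043, 30.5, 5.3, -42.2, -1, 0.012, -0.047, -0.042, 28.3, 6.0, -43.6, -1, 0.013, -0.046, -0.042, 26.0, 6.5, -45.0, -1, 0.012, -0.047, -0.043, 23.6, 7.0, -46.2, -1, 0.013, -0.046, -0.042, 21.1, 7.4, -47.3, -1, 0.012, -0.047, -0.043, 18.5, 7.7, -48.4, -1, 0.012, -0.046, -0.042, 15.9, 7.7, -49.2, -1]
```

Request:
move_arm(rows=[0.012,-0.047,-0.042,40.0,0.1,-33.7,-1,0.013,-0.046,-0.043,38.4,1.3,-35.6,-1,0.012,-0.047,-0.042,36.6,2.4,-37.4,-1,0.013,-0.046,-0.043,34.6,3.5,-39.0,-1,0.012,-0.047,-0.042,32.7,4.4,-40.7,-1,0.013,-0.046,-0.043,30.5,5.3,-42.2,-1,0.012,-0.047,-0.042,28.3,6.0,-43.6,-1,0.013,-0.046,-0.042,26.0,6.5,-45.0,-1,0.012,-0.047,-0.043,23.6,7.0,-46.2,-1,0.013,-0.046,-0.042,21.1,7.4,-47.3,-1,0.012,-0.047,-0.043,18.5,7.7,-48.4,-1,0.012,-0.046,-0.042,15.9,7.7,-49.2,-1], newtons=60)

```text
t: 2.0
position: [0.5033, -0.0425, 0.2185]
tool_rot: [-0.67, -0.223, -0.137, 0.695]
contact_force: [0.9, 1.0, -0.3]
width: 0.003
```

Run:
```python
from h import *
c=manip.read_camera("wrist"); cv2.imwrite("pics/w1.png",c["pixels"][:,:,::-1])
s=manip.sense();print(s["position"],R.from_quat(s["tool_rot"]).as_matrix().round(3),s["joints"].round(2))
np.savez("w1.npz",**c)
```

```text
[ 0.50610565 -0.04988082  0.21878824] [[ 0.861  0.493 -0.122]
 [ 0.108  0.056  0.993]
 [ 0.497 -0.868 -0.005]] [-0.43 -0.07  2.04  0.39  0.75 -2.35]
```

View pics/w1.png

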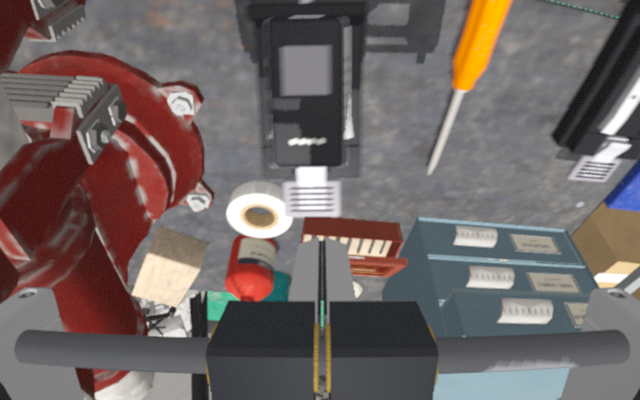

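Run:
```python
from h import *
c=dict(np.load("w1.npz"))
crop(c,230,0,150,225,3,"pics/w1a.png")
crop(c,540,0,100,200,4,"pics/w1b.png")
```

```text
(no output)
```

View pics/w1a.png

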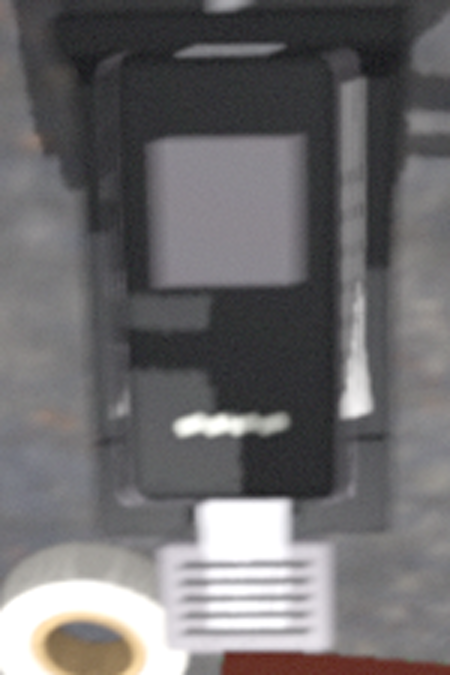

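View pics/w1b.png

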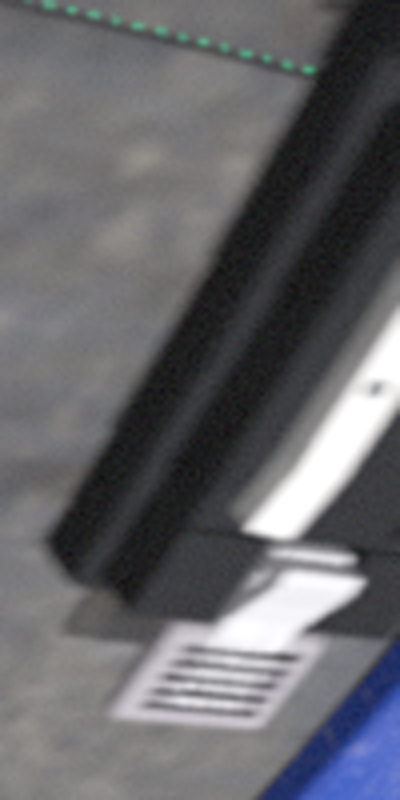

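```bash
cat > m3.py <<'E'
from h import *
from plan import chR
c=dict(np.load("w1.npz"))
C=chR(np.deg2rad(7.6)); O=np.array([.4969,-.0518,.058])
def sh(U,V,zz,k=3,o=(230,0)):
    o_,d=ray(c,(U+.5)/k-.5+o[0],(V+.5)/k-.5+o[1]); o2=C.T@(o_-O); d2=C.T@d
    return o2+d2*(zz-o2[2])/d2[2]
for n,u,v,z in [("pad",160,545,0),("pad",330,545,0),("pad",337,650,0),("pad",170,650,0),("lab",148,138,.06),("lab",303,135,.06),("lab",305,287,.06),("lab",150,289,.06),("dot",182,426,.06),("dot",283,422,.06),("packtopL",133,495,.06),("packtopR",330,495,.06),("deckend",105,530,0),("deckend",387,528,0)]:
    print(n,(sh(u,v,z)*1000).round(1))
for u,v in [(172,625),(325,640),(268,728),(110,718)]:
    print("lamp pad",onz(c,(u+.5)/4-.5+540,(v+.5)/4-.5,.038).round(4))
E
python3 m3.py
```

```text
pad [ 72.9 -26.3   0. ]
pad [73.2 22.3  0. ]
pad [104.7  24.6   0. ]
pad [104.4 -24.5   0. ]
lab [-28.2 -19.3  60. ]
lab [-28.4  13.4  60. ]
lab [ 2.8 13.8 60. ]
lab [  3.  -19.8  60. ]
dot [ 32.7 -13.7  60. ]
dot [32.   8.8 60. ]
packtopL [ 48.1 -25.3  60. ]
packtopR [48.5 19.4 60. ]
deckend [ 68.4 -41.9   0. ]
deckend [68.3 38.6  0. ]
lamp pad [0.5386 0.2375 0.038 ]
lamp pad [0.5365 0.2864 0.038 ]
lamp pad [0.5683 0.2917 0.038 ]
lamp pad [0.5715 0.2401 0.038 ]
```

Request:
move_arm(rows=[0,0,0,0,30,-2,-1,0,0,0,0,40,0,-1,0,0,0,0,30,0,-1,0,0,0,0,16,0,-1,0,0,0,0,6,0,-1,0,0,0,0,3,0,-1,0,0,0,0,2,0,-1,0,0,0,0,0,0,-1])

```text
t: 3.05
position: [0.5653, -0.0348, 0.1079]
tool_rot: [-0.67, -0.222, -0.137, 0.695]
contact_force: [-0.8, -0.2, 0.5]
width: 0.007
```

Run:
```python
from h import *
c=manip.read_camera("wrist"); cv2.imwrite("pics/w2.png",c["pixels"][:,:,::-1])
s=manip.sense();print(s["t"],s["position"],s["contact_force"])
n=np.array([-.4956,-.066,.866]); pad=np.array([.5733,-.043,.1025])
print((s["position"]-pad)@n-.014, s["contact_force"]@n)
c=manip.read_camera("scene"); crop(c,310,180,160,130,4,"pics/s2.png")
```

```text
3.1 [ 0.56540509 -0.03487042  0.10798974] [-0.69248674  0.48889783  1.89198145]
-0.005869719735005817 1.9493851052341318
```

View pics/w2.png

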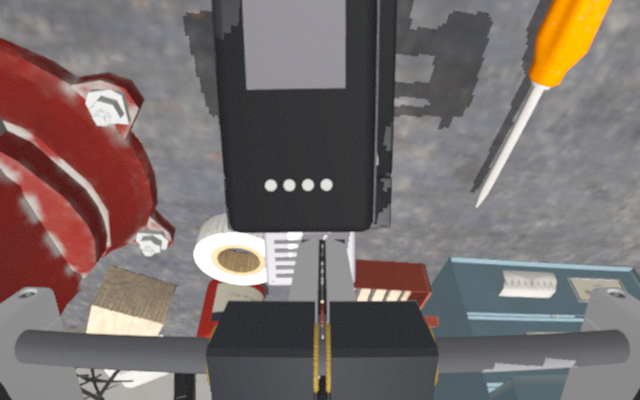

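View pics/s2.png

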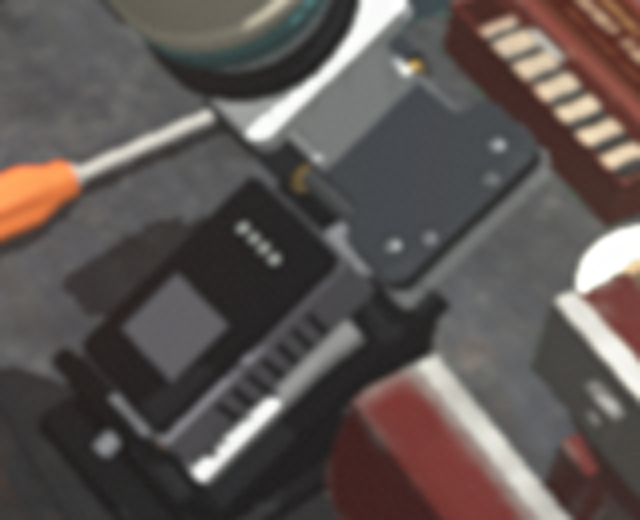

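Request:
move_arm(rows=[0,0,0,0,1.5,0,-1,0,0,0,0,1,0,-1,0,0,0,0,0,0,-1,0,0,0,0,0,0,-1])

```text
t: 3.65
position: [0.5667, -0.0347, 0.1054]
tool_rot: [-0.67, -0.222, -0.137, 0.695]
contact_force: [0.1, 0.6, 2.0]
width: 0.003
```

Run:
```python
from h import *
c=manip.read_camera("wrist"); cv2.imwrite("pics/w3.png",c["pixels"][:,:,::-1])
s=manip.sense();print(s["t"],s["position"],s["contact_force"],R.from_quat(s["tool_rot"]).as_matrix().round(3))
n=np.array([-.4956,-.066,.866]); pad=np.array([.5733,-.043,.1025])
print((s["position"]-pad)@n-.014, s["contact_force"]@n)
from plan import chR
C=chR(np.deg2rad(7.6)); O=np.array([.4971,-.0533,.058])
c2=c
c=manip.read_camera("scene"); crop(c,310,180,160,130,4,"pics/s3.png")
```

```text
3.7 [ 0.5666986  -0.03472447  0.10536646] [-0.40784867  0.71289561  2.61081415] [[ 0.864  0.488 -0.125]
 [ 0.107  0.064  0.992]
 [ 0.493 -0.87   0.003]]
-0.008792176191158876 2.4160437460285418
```

View pics/w3.png

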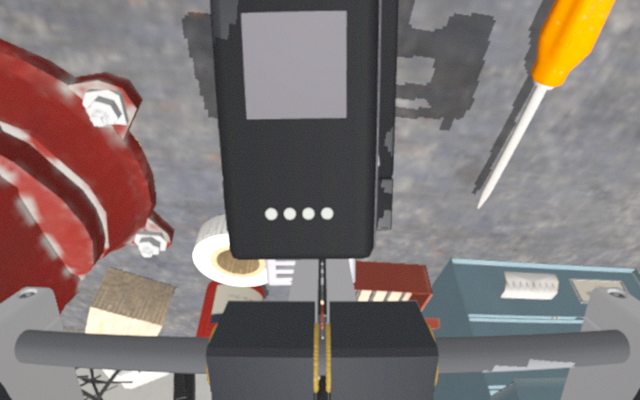

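View pics/s3.png

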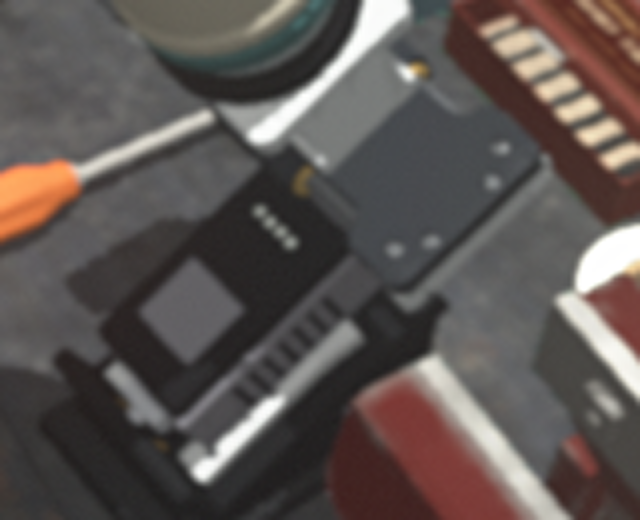

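Request:
move_arm(rows=[0,0,0,0,-20,0,-1,0,0,0,0,-35,0,-1,0,0,0,0,-35,0,-1,0,0,0,-30,0,-4,1,0,0,0,-30,0,-3,1,0,0,0,0,0,0,1,0,0,0,0,0,0,1])

```text
t: 4.62
position: [0.4725, -0.0543, 0.1546]
tool_rot: [-0.67, -0.222, -0.138, 0.695]
contact_force: [-0.8, 0.1, 1.4]
width: 0.393
```

```bash
cat > st.py <<'E'
from h import *
from plan import chR
C=chR(np.deg2rad(7.6)); O=np.array([.4971,-.0533,.058])
def where():
    s=manip.sense(); Rt=R.from_quat(s["tool_rot"]).as_matrix()
    print("t",round(s["t"],2),"pos",s["position"].round(4),"shoe",(1000*C.T@(s["position"]-O)).round(1),"F",s["contact_force"].round(1),"w",round(s["width"],3))
    from rows import toolR
    print("turn to ideal(deg)",R.from_matrix(Rt.T@toolR(7.6,30)).as_rotvec(degrees=True).round(2),"j",s["joints"].round(2))
    return s,Rt
E
python3 - <<'E'
from st import *
where()
c=manip.read_camera("wrist"); np.savez("w4.npz",**c);cv2.imwrite("pics/w4.png",c["pixels"][:,:,::-1])
c=manip.read_camera("top"); np.savez("t4.npz",**c); crop(c,330,130,110,110,5,"pics/t4.png")
E
```

```text
t 4.62 pos [ 0.4725 -0.0543  0.1546] shoe [27.1  2.2 95.9] F [-0.8  0.1  1.4] w 0.393
turn to ideal(deg) [ 0.09 -0.5  -0.46] j [-0.5  -0.04  2.2   0.52  0.62 -2.57]
```

View pics/w4.png

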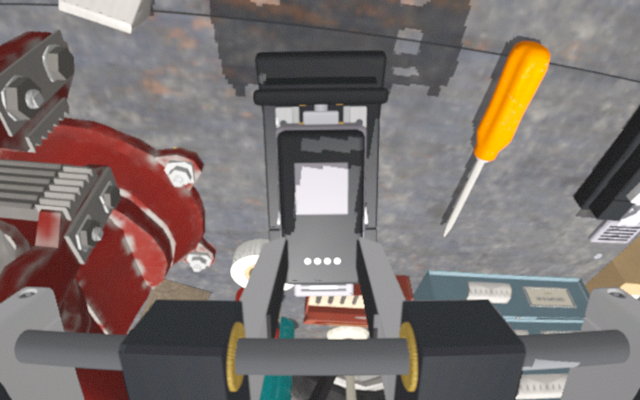

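Run:
```python
from st import *
c=dict(np.load("w4.npz")); crop(c,240,90,150,210,4,"pics/w4a.png")
def sh(u,v,z):
    o,d=ray(c,u,v);o=C.T@(o-O);d=C.T@d;return ((o+d*(z-o[2])/d[2])*1000).round(1)
for n,u,v,z in [("lab",297,163,.06),("lab",349,164,.06),("lab",350,214,.06),("lab",295,216,.06),("dotL",307,261,.06),("dotR",338,261,.06),("topL",278,200,.06),("topR",364,200,.06),("endwall top",258,98,.034),("endwall",386,97,.034)]: print(n,sh(u,v,z))
```

```text
lab [-19.1 -12.8  60. ]
lab [-18.3  16.8  60. ]
lab [11.5 17.7 60. ]
lab [ 12.5 -14.8  60. ]
dotL [41.6 -8.3 60. ]
dotR [41.7 10.7 60. ]
topL [  2.6 -24.5  60. ]
topR [ 3.  25.8 60. ]
endwall top [-55.6 -37.7  34. ]
endwall [-55.5  41.1  34. ]
```

View pics/w4a.png

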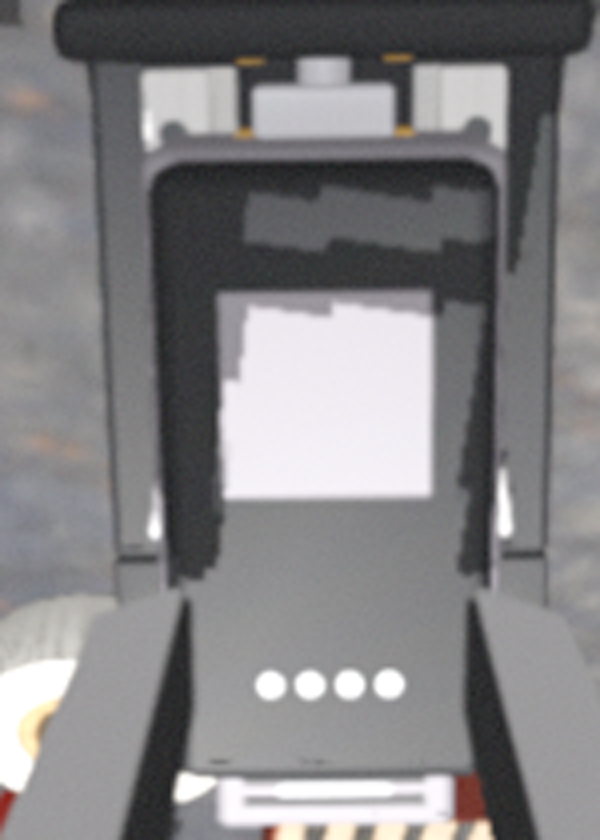

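View pics/t4.png

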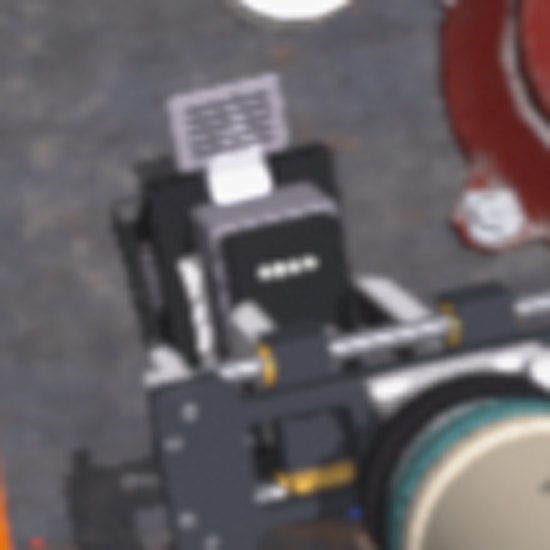

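Request:
move_arm(rows=[0,0,-0.008,0,0,0,1,0,0,0,0,0,0,1,0,0,0,0,20,0,1,0,0,0,0,25,0,1,0,0,0,0,18,0,1,0,0,0,-6,2,0,1,0,0,0,-7,0,0,1,0,0,0,0,0,0,1,0,0,0,0,0,0,1])

```text
t: 5.85
position: [0.4946, -0.0478, 0.0967]
tool_rot: [-0.672, -0.221, -0.138, 0.693]
contact_force: [0.7, -0.9, 0.3]
width: 1.002
```

Run:
```python
from st import *
c=manip.read_camera("wrist"); np.savez("w5.npz",**c);cv2.imwrite("pics/w5.png",c["pixels"][:,:,::-1])
where()
```

```text
t 5.9 pos [ 0.4947 -0.0478  0.0966] shoe [17.8  5.8 34.3] F [ 1.   0.2 -0.6] w 0.999
turn to ideal(deg) [ 0.39 -0.62 -0.55] j [-0.44  0.09  2.27  0.68  0.43 -2.7 ]
```

View pics/w5.png

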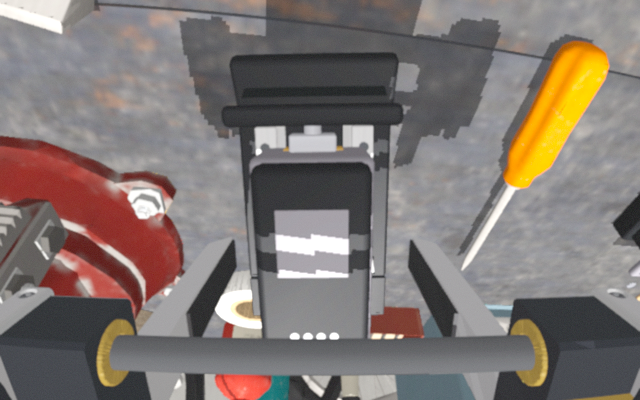

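Request:
move_arm(rows=[0,0.02,0,10,0,0,1,0,0.02,0,5,-10,0,1,0,0,0,0,-30,0,1,0,0,0,0,-40,5,1,0,0.05,0,0,-20,10,1,0,0.15,0,0,0,0,1,0,0.17,0,0,0,0,1])

```text
t: 6.78
position: [0.4574, -0.0371, 0.1916]
tool_rot: [-0.629, -0.073, -0.274, 0.724]
contact_force: [-0.1, 0.6, -0.4]
width: 1.002
```

Run:
```python
from st import *
where()
```

```text
t 6.78 pos [ 0.4574 -0.0371  0.1916] shoe [ 34.6  21.3 134.3] F [-0.1  0.6 -0.4] w 1.002
turn to ideal(deg) [  0.51 -24.4   -0.43] j [-0.46 -0.13  2.16  0.43  0.71 -2.01]
```

Request:
move_arm(rows=[0,0.17,0,0,0,0,1,0,0.17,0,0,0,0,1,0,0.17,0,0,0,0,1,0,0.17,0,0,0,0,1,0,0.17,0,0,0,0,1,0,0.17,0,0,0,0,1,0,0.17,0,0,0,0,1,0,0.17,0,0,0,0,1,0,0.17,0,0,0,0,1,0,0.17,0,0,0,0,1,0,0.17,0,0,0,0,1,0,0.17,0,0,0,0,1])

```text
t: 8.28
position: [0.4574, -0.0371, 0.191]
tool_rot: [0.096, -0.579, 0.679, -0.441]
contact_force: [0.7, 0.2, 0.4]
width: 0.999
```

Request:
move_arm(rows=[0,0.17,0,0,0,0,1,0,0.17,0,0,0,0,1,0,0.17,0,0,0,0,1,0,0,0,0,0,0,1,0,0,0,0,0,0,1])

```text
t: 8.9
position: [0.4575, -0.037, 0.1909]
tool_rot: [-0.076, -0.67, 0.682, -0.283]
contact_force: [0.6, 0.7, 0.6]
width: 1.002
```

```bash
cat > st.py <<'E'
from h import *
from plan import chR
from rows import toolR
C=chR(np.deg2rad(7.6)); O=np.array([.4971,-.0533,.058])
F=np.diag([-1,1,-1.])
def where(yaw=7.6,tilt=30,C=C,O=O):
    s=manip.sense(); Rt=R.from_quat(s["tool_rot"]).as_matrix()
    print("t",round(s["t"],2),"pos",s["position"].round(4),"shoe",(1000*C.T@(s["position"]-O)).round(1),"F",s["contact_force"].round(1),"w",round(s["width"],3))
    print("turn to ideal(rad)",R.from_matrix(Rt.T@toolR(yaw,tilt)@F).as_rotvec().round(4),"j",s["joints"].round(2))
    return s,Rt
E
python3 - <<'E'
from st import *
c=manip.read_camera("wrist"); np.savez("w6.npz",**c);cv2.imwrite("pics/w6.png",c["pixels"][:,:,::-1])
where()
E
```

```text
t 8.95 pos [ 0.4574 -0.037   0.1908] shoe [ 34.2  21.4 133.6] F [-0.8 -0.  -0.4] w 1.003
turn to ideal(rad) [-0.0051  0.1726  0.0112] j [-0.46 -0.12  2.16  0.43  0.71  0.53]
```

View pics/w6.png

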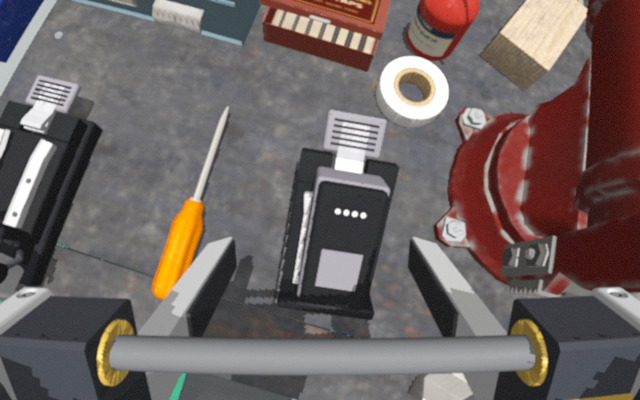

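Request:
move_arm(rows=[-0.005,0.173,0.011,0,0,0,1,0,0,0,12,15,10,1,0,0,0,10,20,10,1,0,0,0,0,0,0,1,0,0,0,0,0,0,1])

```text
t: 9.57
position: [0.4588, -0.057, 0.15]
tool_rot: [0.138, 0.694, -0.669, 0.227]
contact_force: [0.4, 0.6, -0.4]
width: 0.999
```

Run:
```python
from st import *
c=manip.read_camera("wrist"); np.savez("w7.npz",**c);cv2.imwrite("pics/w7.png",c["pixels"][:,:,::-1])
where()
```

```text
t 9.62 pos [ 0.459  -0.057   0.1502] shoe [13.   1.4 99. ] F [ 0.2 -0.3 -0. ] w 1.002
turn to ideal(rad) [-0.0004 -0.0014 -0.0008] j [-0.54 -0.06  2.23  0.57  0.62  0.49]
```

View pics/w7.png

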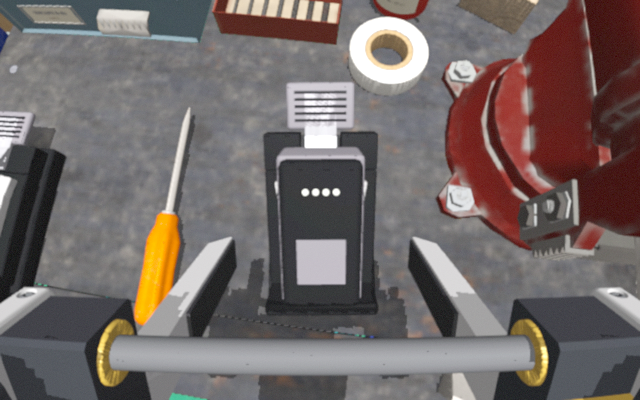

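Run:
```python
from st import *
c=dict(np.load("w7.npz")); crop(c,250,70,140,250,3,"pics/w7a.png")
def sh(u,v,z):
    o,d=ray(c,u,v);o=C.T@(o-O);d=C.T@d;return ((o+d*(z-o[2])/d[2])*1000).round(1)
for n,u,v,z in [("lab",297,240,.06),("lab",346,240,.06),("lab",347,284,.06),("lab",296,284,.06),("dotL",306,192,.06),("dotR",337,192,.06),("pad",288,83,0),("pad",353,83,0),("pad",354,125,0),("pad",290,126,0),("deckend",264,133,0),("deckend",377,133,0)]: print(n,sh(u,v,z))
```

```text
lab [ 9.6 15.3 60. ]
lab [  9.6 -14.7  60. ]
lab [-20.7 -15.9  60. ]
lab [-20.6  16.6  60. ]
dotL [39.9  9.4 60. ]
dotR [39.9 -8.9 60. ]
pad [104.1  23.8   0. ]
pad [104.  -22.1   0. ]
pad [ 74.6 -23.4   0. ]
pad [74.  23.1  0. ]
deckend [69.  42.2  0. ]
deckend [ 68.9 -40.3   0. ]
```

View pics/w7a.png

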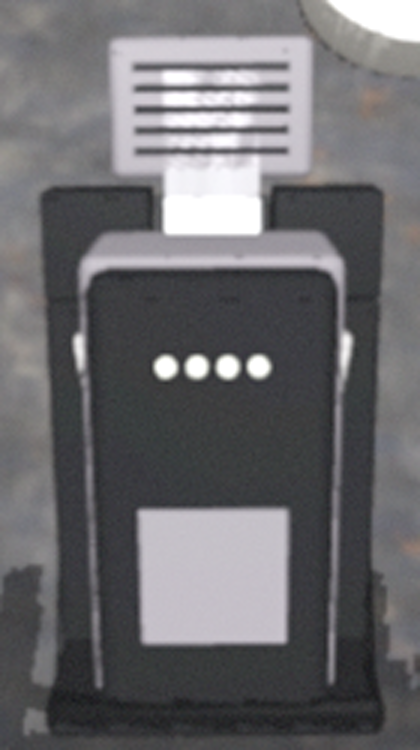

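Request:
move_arm(rows=[0,0,0,2,15,1,1,0,0,0,0,25,0,1,0,0,0,0,20,0,1,0,0,0,0,8,0,1,0,0,0,0,0,0,1,0,0,0,0,0,0,1])

```text
t: 10.38
position: [0.4909, -0.0538, 0.0903]
tool_rot: [0.138, 0.694, -0.669, 0.228]
contact_force: [0.4, -0.1, 0.4]
width: 0.998
```

Run:
```python
from st import *
c=manip.read_camera("wrist"); np.savez("w8.npz",**c);cv2.imwrite("pics/w8.png",c["pixels"][:,:,::-1])
where()
```

```text
t 10.43 pos [ 0.4909 -0.0539  0.0903] shoe [10.8  0.2 31.1] F [-0.5 -0.3  0.1] w 0.998
turn to ideal(rad) [-0.0008 -0.0018 -0.0011] j [-0.48  0.1   2.29  0.77  0.42  0.31]
```

View pics/w8.png

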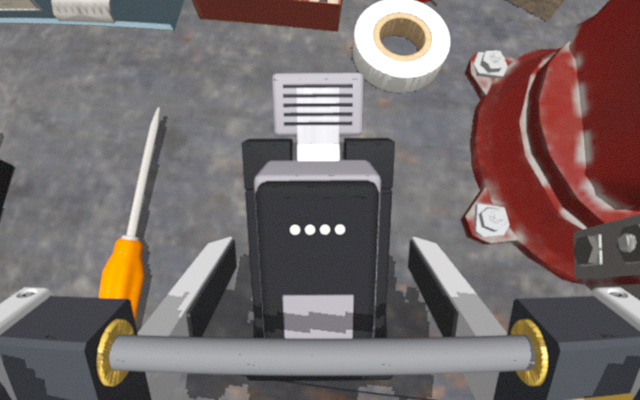

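Request:
move_arm(rows=[0,0,0,0,0,-1.5,1,0,0,0,0,0,0,0.5,0,0,0,0,0,0,0,0,0,0,0,0,0,-1,0,0,0,0,0,0,-1,0,0,0,0,0,0,-1,0,0,0,0,0,0,-1,0,0,0,0,0,0,-1], newtons=15)

```text
t: 11.42
position: [0.4904, -0.0522, 0.0894]
tool_rot: [0.138, 0.694, -0.669, 0.227]
contact_force: [-0.5, 0.9, -0.8]
width: 0.573
```

Run:
```python
from st import *
s,Rt=where(); print("F tool",(Rt.T@s["contact_force"]).round(1), s["ft_torque"].round(2))
```

```text
t 11.43 pos [ 0.4904 -0.0522  0.0894] shoe [10.1  2.  30.5] F [-0.5  0.9 -0.8] w 0.573
turn to ideal(rad) [ 0.0001 -0.0024  0.0003] j [-0.47  0.1   2.29  0.77  0.42  0.31]
F tool [ 0.7  0.5 -1. ] [0.02 0.3  0.05]
```

Request:
move_arm(rows=[0,0,0,0,0,0,-1,0,0,0,0,0,0,-1,0,0,0,-3,0,0,-1,0,0,0,-6,0,0,-1,0,0,0,-8,0,0,-1,0,0,0,-8,0,0,-1,0,0,0,0,0,0,-1], newtons=60)

```text
t: 12.3
position: [0.5127, -0.0495, 0.1024]
tool_rot: [0.138, 0.694, -0.669, 0.228]
contact_force: [-1.5, -0.3, 0.3]
width: 0.571
```

Run:
```python
from st import *
s,Rt=where(); print("F tool",(Rt.T@s["contact_force"]).round(1), s["ft_torque"].round(2))
```

```text
t 12.3 pos [ 0.5127 -0.0495  0.1024] shoe [36.   1.7 30.5] F [-1.5 -0.3  0.3] w 0.571
turn to ideal(rad) [-0.0003 -0.0013 -0.0005] j [-0.43  0.1   2.23  0.68  0.44  0.44]
F tool [ 1.2 -1.1  0.1] [-0.09  0.58 -0.  ]
```

Request:
move_arm(rows=[0,0,0,-12,0,0,-1,0,0,0,-14,0,0,-1,0,0,0,-14,0,0,-1,0,0,0,-14,0,0,-1,0,0,0,-14,0,0,-1,0,0,0,-4,0,0,-1,0,0,0,0,0,0,-1,0,0,0,0,0,0,-1])

```text
t: 13.3
position: [0.5731, -0.0412, 0.1375]
tool_rot: [0.138, 0.694, -0.669, 0.227]
contact_force: [-1.3, 0.5, -0.6]
width: 0.571
```

Run:
```python
from st import *
s,Rt=where(); print("F tool",(Rt.T@s["contact_force"]).round(1), s["ft_torque"].round(2))
c=manip.read_camera("wrist"); np.savez("w9.npz",**c);cv2.imwrite("pics/w9.png",c["pixels"][:,:,::-1])
c=manip.read_camera("scene"); crop(c,300,150,160,150,4,"pics/s9.png")
```

```text
t 13.3 pos [ 0.5731 -0.0412  0.1375] shoe [106.4   1.9  30.4] F [-1.3  0.5 -0.6] w 0.571
turn to ideal(rad) [ 0.0004 -0.0027  0.0011] j [-0.35  0.13  2.07  0.48  0.52  0.72]
F tool [ 1.4 -0.1 -0.7] [-0.06  0.57  0.04]
```

View pics/w9.png

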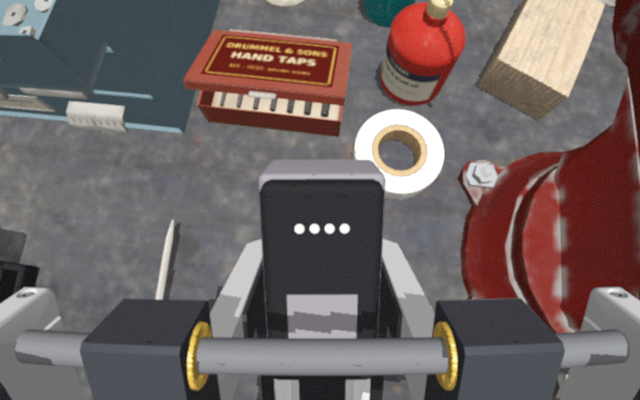

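View pics/s9.png

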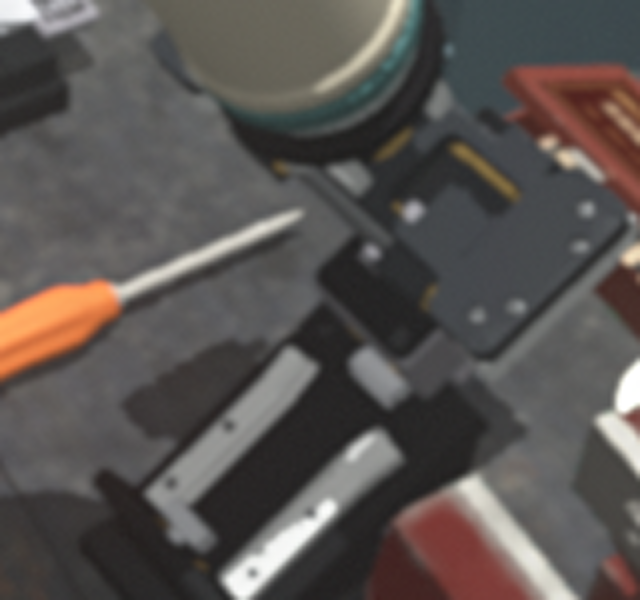

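Request:
move_arm(rows=[0,0,0,0,-5,0,-1,0,0,0,0,-15,0,-1,0,0,0,0,-20,0,-1,0,0,0,0,-20,0,-1,0,0,0,0,0,0,-1])

```text
t: 14.02
position: [0.5442, -0.0458, 0.1921]
tool_rot: [0.139, 0.693, -0.67, 0.228]
contact_force: [-0.2, -0.4, -3.7]
width: 0.567
```

Run:
```python
from st import *
where()
rows(np.array([.45,.165,.25]),toolR(1,0)@F,10,-1) if 0 else None
from rows import rows
rows(np.array([.45,.165,.25]),toolR(1,0)@F,9,-1)
```

```text
t 14.03 pos [ 0.5442 -0.0458  0.1921] shoe [108.3   1.2  92.3] F [-0.2 -0.4 -3.7] w 0.567
turn to ideal(rad) [-0.0021 -0.0018 -0.003 ] j [-0.39  0.02  2.03  0.41  0.66  0.78]
[0.003, 0.012, -0.058, 3.1, -9.3, -24.6, -1, 0.003, 0.013, -0.059, 3.9, -9.1, -24.5, -1, 0.004, 0.012, -0.058, 4.8, -9.0, -24.4, -1, 0.003, 0.012, -0.059, 5.6, -8.7, -24.3, -1, 0.003, 0.012, -0.058, 6.4, -8.5, -24.3, -1, 0.003, 0.012, -0.059, 7.1, -8.2, -24.1, -1, 0.003, 0.013, -0.058, 7.9, -7.7, -24.0, -1, 0.004, 0.012, -0.059, 8.7, -7.4, -23.9, -1, 0.003, 0.012, -0.058, 9.4, -6.9, -23.7, -1]
```

Pack is free and weighs about 0.35 kg. Moving to view the lamp.

Request:
move_arm(rows=[0.003,0.012,-0.058,3.1,-9.3,-24.6,-1,0.003,0.013,-0.059,3.9,-9.1,-24.5,-1,0.004,0.012,-0.058,4.8,-9.0,-24.4,-1,0.003,0.012,-0.059,5.6,-8.7,-24.3,-1,0.003,0.012,-0.058,6.4,-8.5,-24.3,-1,0.003,0.012,-0.059,7.1,-8.2,-24.1,-1,0.003,0.013,-0.058,7.9,-7.7,-24.0,-1,0.004,0.012,-0.059,8.7,-7.4,-23.9,-1,0.003,0.012,-0.058,9.4,-6.9,-23.7,-1,0,0,0,0,0,0,-1,0,0,0,0,0,0,-1])

```text
t: 15.4
position: [0.4499, 0.1649, 0.2478]
tool_rot: [-0.008, 0.707, -0.707, 0.005]
contact_force: [0.4, 0.0, -2.7]
width: 0.571
```

Run:
```python
from st import *
c=manip.read_camera("wrist"); np.savez("w10.npz",**c);cv2.imwrite("pics/w10.png",c["pixels"][:,:,::-1])
where(1,0)
```

```text
t 15.45 pos [0.4498 0.1647 0.2479] shoe [ 79.3 222.3 173.5] F [-0.1 -0.4 -4.2] w 0.572
turn to ideal(rad) [0.0009 0.0005 0.0035] j [0.2  0.12 1.64 0.   1.39 1.76]
```

View pics/w10.png

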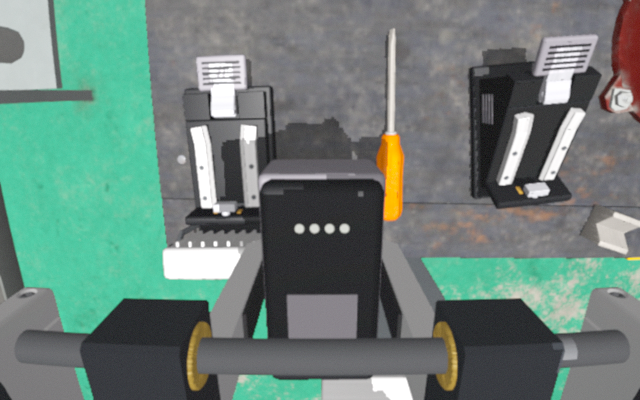

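Run:
```python
from h import *
c=dict(np.load("w10.npz"))
crop(c,155,45,140,240,3,"pics/w10a.png")
crop(c,460,25,150,190,4,"pics/w10b.png")
```

```text
(no output)
```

View pics/w10a.png

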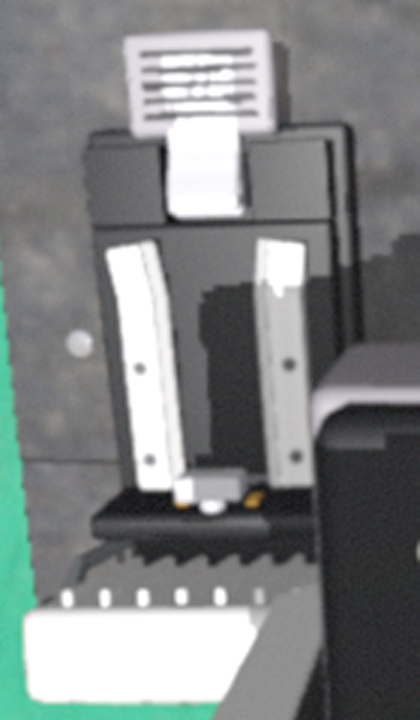

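View pics/w10b.png

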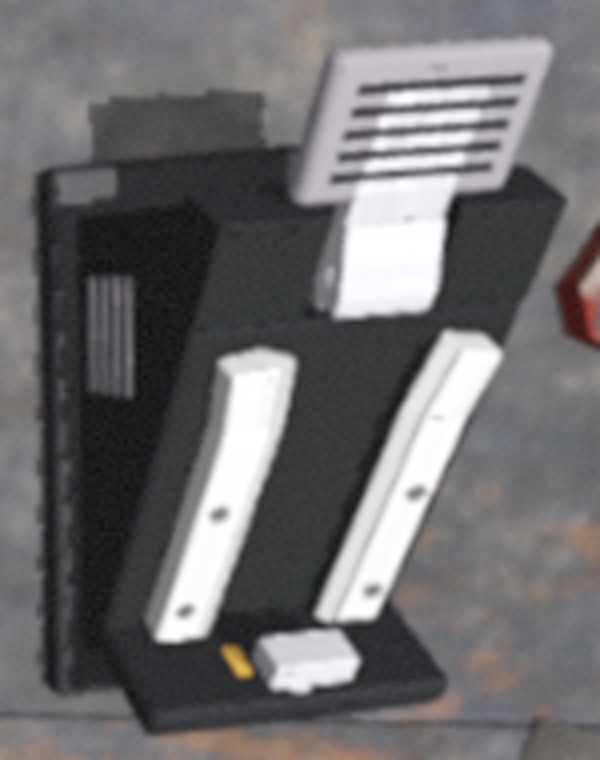

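```bash
cat > m10.py <<'E'
from st import *
c=dict(np.load("w10.npz"))
A=lambda u,v:((u+.5)/3-.5+155,(v+.5)/3-.5+45)
B=lambda u,v:((u+.5)/4-.5+460,(v+.5)/4-.5+25)
for n,u,v,z in [("pad fl",125,38,.038),("pad fr",268,32,.038),("pad nr",275,132,.038),("pad nl",132,137,.038),("decklineL",93,228,.038),("decklineR",332,220,.038),("deckfarL",85,148,.038),("deckfarR",330,138,.038),("hL1",140,369,.047),("hL2",150,460,.047),("hR1",289,365,.047),("hR2",296,457,.047)]:
    print(n,onz(c,*A(u,v),z).round(4))
def sh(u,v,z):
    o,d=ray(c,*B(u,v));o=C.T@(o-O);d=C.T@d;return ((o+d*(z-o[2])/d[2])*1000).round(1)
print("charger")
for n,u,v,z in [("pad fl",330,48,0),("pad fr",552,38,0),("pad nr",500,190,0),("pad nl",292,204,0),("hL1",219,514,.009),("hL2",185,611,.009),("hR1",416,493,.009),("hR2",373,590,.009),("deckline L",195,330,0),("deckline R",520,300,0)]:
    print(n,sh(u,v,z))
E
python3 m10.py
```

```text
pad fl [0.5686 0.2909 0.038 ]
pad fr [0.5704 0.2428 0.038 ]
pad nr [0.5384 0.2414 0.038 ]
pad nl [0.5366 0.2903 0.038 ]
decklineL [0.5061 0.3059 0.038 ]
decklineR [0.5094 0.2227 0.038 ]
deckfarL [0.5329 0.3068 0.038 ]
deckfarR [0.5366 0.2229 0.038 ]
hL1 [0.4585 0.2895 0.047 ]
hL2 [0.4256 0.2883 0.047 ]
hR1 [0.4606 0.2372 0.047 ]
hR2 [0.4277 0.2359 0.047 ]
charger
pad fl [107.1  29.    0. ]
pad fr [106.5 -21.3   0. ]
pad nr [ 71.7 -22.8   0. ]
pad nl [72.2 27.   0. ]
hL1 [-7.7 25.8  9. ]
hL2 [-40.9  25.8   9. ]
hR1 [ -7.4 -26.9   9. ]
hR2 [-40.7 -27.4   9. ]
deckline L [41.7 41.3  0. ]
deckline R [ 42.1 -40.1   0. ]
```

Run:
```python
from st import *
c=dict(np.load("w10.npz")); s=manip.sense(); Rt=R.from_quat(s["tool_rot"]).as_matrix();p=s["position"]
crop(c,250,150,150,100,5,"pics/w10c.png")
for n,u,v in [("dots",321.7,229),("dotL",299.5,229),("dotR",344.5,229),("topedgeL",263.5,200),("topedgeR",382.5,200),("farL",272,181),("farR",375,181)]:
    o,d=ray(c,u,v);o=Rt.T@(o-p);d=Rt.T@d;x=o+d*(-.0295-o[1])/d[1];print(n,(x*1000).round(1))
print("cam axes in tool",(Rt.T@c["T"][:3,:3]).round(4).tolist())
```

```text
dots [-29.4 -29.5   1. ]
dotL [-29.4 -29.5  -7.9]
dotR [-29.4 -29.5  10.2]
topedgeL [-41.6 -29.5 -21.9]
topedgeR [-41.6 -29.5  25. ]
farL [-49.2 -29.5 -18.3]
farR [-49.3 -29.5  21.7]
cam axes in tool [[-0.0006, -0.9611, -0.2761], [-0.0002, 0.2761, -0.9611], [1.0, -0.0005, -0.0003]]
```

View pics/w10c.png

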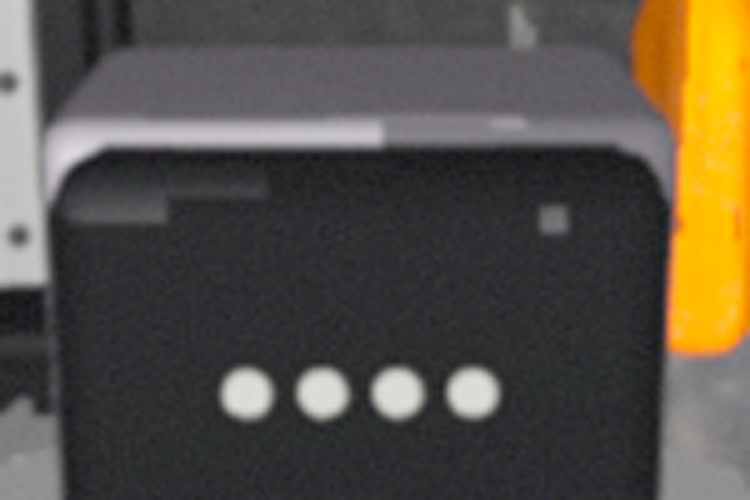

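Run:
```python
from st import *
from rows import rows
rows(np.array([.5811,.269,.12]),toolR(2.25,0)@F,6,-1)
```

```text
[0.0, -0.004, 0.001, -22.3, 21.3, -17.0, -1, 0.0, -0.003, 0.0, -22.3, 21.2, -16.9, -1, 0.0, -0.004, 0.001, -22.4, 21.3, -16.8, -1, 0.001, -0.003, 0.0, -22.4, 21.3, -16.7, -1, -0.0, -0.004, 0.001, -22.4, 21.3, -16.7, -1, -0.0, -0.003, 0.0, -22.5, 21.3, -16.6, -1]
```

Request:
move_arm(rows=[0,-0.004,0.001,-22.3,21.3,-17,-1,0,-0.003,0,-22.3,21.2,-16.9,-1,0,-0.004,0.001,-22.4,21.3,-16.8,-1,0.001,-0.003,0,-22.4,21.3,-16.7,-1,0,-0.004,0.001,-22.4,21.3,-16.7,-1,0,-0.003,0,-22.5,21.3,-16.6,-1,0,0,0,0,0,0,-1,0,0,0,0,0,0,-1])

```text
t: 16.45
position: [0.5808, 0.2687, 0.1206]
tool_rot: [0.014, -0.707, 0.707, -0.013]
contact_force: [0.4, -0.1, -2.3]
width: 0.571
```

```bash
cat > la.py <<'E'
from st import *
yw=2.25; L=np.array([.4662,.2645,.038]); CL=R.from_euler('z',yw,degrees=True).as_matrix()
def wl():
    s,Rt=where(yw,0,CL,L); print("F lamp",(CL.T@s["contact_force"]).round(1),s["ft_torque"].round(2)); return s,Rt
E
python3 - <<'E'
from la import *
wl()
c=manip.read_camera("wrist"); cv2.imwrite("pics/w11.png",c["pixels"][:,:,::-1])
c=manip.read_camera("scene"); crop(c,200,80,190,150,4,"pics/s11.png")
c=manip.read_camera("top"); crop(c,195,130,110,150,4,"pics/t11.png")
E
```

```text
t 16.45 pos [0.5808 0.2687 0.1206] shoe [114.6  -0.3  82.6] F [ 0.4 -0.1 -2.3] w 0.571
turn to ideal(rad) [-0.0002 -0.0008  0.0013] j [0.32 0.44 1.51 0.   1.2  1.86]
F lamp [ 0.4 -0.1 -2.3] [-0.    0.21 -0.04]
```

View pics/s11.png

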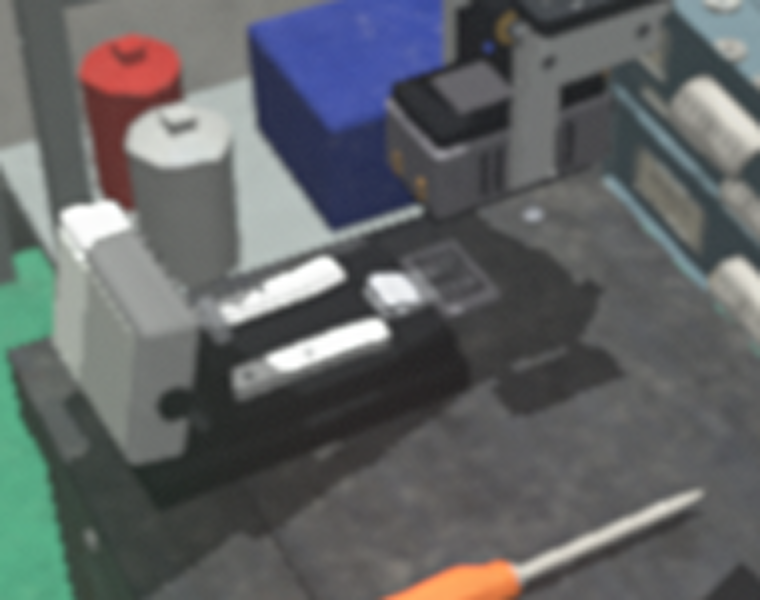

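View pics/w11.png

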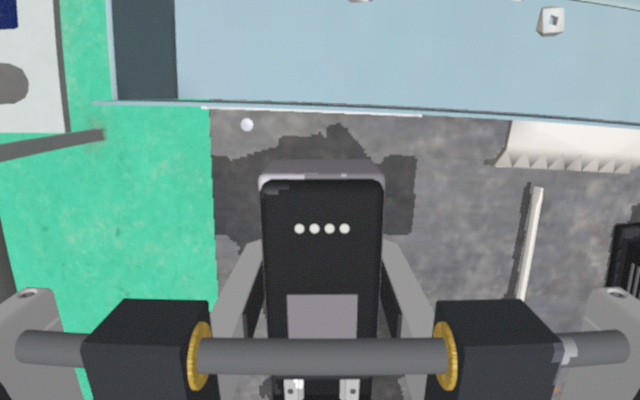

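Run:
```python
from h import *
im=cv2.imread("pics/w11.png")[350:400,240:400]; cv2.imwrite("pics/w11a.png",cv2.resize(im,None,fx=5,fy=5,interpolation=cv2.INTER_CUBIC))
```

```text
(no output)
```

View pics/w11a.png

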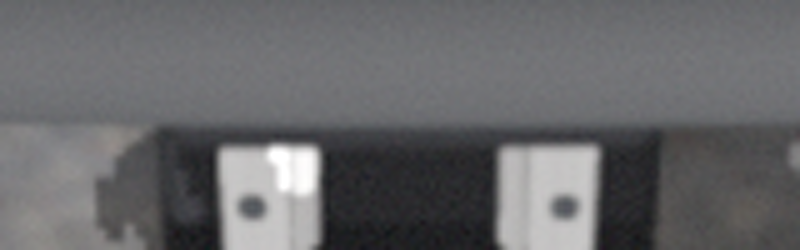

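View pics/t11.png

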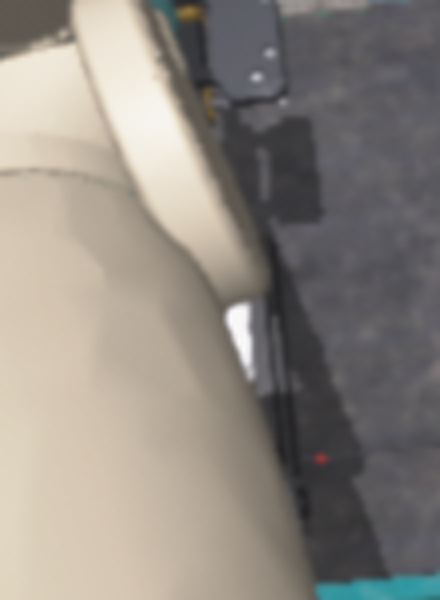

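Request:
move_arm(rows=[0,0,0.001,0,15,-0.5,-1,0,0,0,0,20,0,-1,0,0,0,0,12,0,-1,0,0,0,0,4,0,-1,0,0,0,0,0,0,-1,0,0,0,0,0,0,-1])

```text
t: 17.35
position: [0.5817, 0.2705, 0.0703]
tool_rot: [-0.013, 0.707, -0.707, 0.015]
contact_force: [-0.2, 0.5, -3.9]
width: 0.573
```

Run:
```python
from la import *
wl()
c=manip.read_camera("scene"); crop(c,200,80,190,150,4,"pics/s12.png")
```

```text
t 17.35 pos [0.5817 0.2705 0.0703] shoe [115.7   1.5  32.3] F [-0.2  0.5 -3.9] w 0.573
turn to ideal(rad) [ 0.0009 -0.     -0.0019] j [0.33 0.48 1.57 0.   1.09 1.86]
F lamp [-0.2  0.5 -3.9] [0.   0.14 0.02]
```

View pics/s12.png

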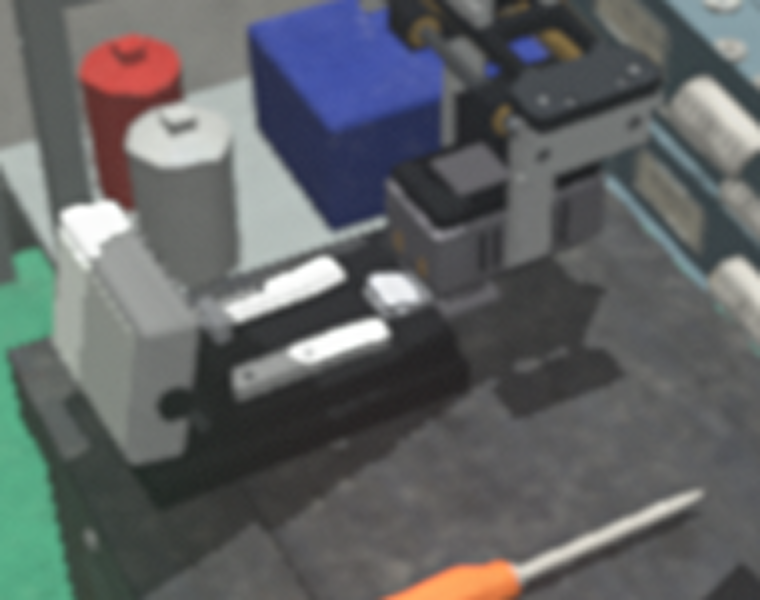

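Request:
move_arm(rows=[0,0,-0.001,0,1.3,1,-1,0,0,0,0,0,0,-1,0,0,0,0,0,0,-1])

```text
t: 17.77
position: [0.5812, 0.2693, 0.0684]
tool_rot: [-0.014, 0.707, -0.707, 0.014]
contact_force: [0.7, 0.1, -3.4]
width: 0.573
```

Run:
```python
from la import *
wl()
```

```text
t 17.77 pos [0.5812 0.2693 0.0684] shoe [115.1   0.3  30.4] F [ 0.7  0.1 -3.4] w 0.573
turn to ideal(rad) [ 0.0005 -0.0001  0.0004] j [0.32 0.48 1.57 0.   1.09 1.86]
F lamp [ 0.7  0.  -3.4] [ 0.02  0.13 -0.02]
```

Request:
move_arm(rows=[0,0,0,5,0,0,-1,0,0,0,6,0,0,-1,0,0,0,6,0,0,-1,0,0,0,6,0,0,-1,0,0,0,6,0,0,-1,0,0,0,0,0,0,-1])

```text
t: 18.52
position: [0.5511, 0.2681, 0.0683]
tool_rot: [-0.015, 0.707, -0.707, 0.013]
contact_force: [0.5, 0.6, -1.2]
width: 0.571
```

Run:
```python
from la import *
wl()
c=manip.read_camera("scene"); crop(c,200,80,190,150,4,"pics/s13.png")
c=manip.read_camera("wrist"); cv2.imwrite("pics/w13.png",c["pixels"][:,:,::-1])
```

```text
t 18.52 pos [0.5511 0.2681 0.0683] shoe [85.   0.3 30.3] F [ 0.5  0.6 -1.2] w 0.571
turn to ideal(rad) [0.0002 0.0003 0.0016] j [0.34 0.45 1.64 0.   1.06 1.87]
F lamp [ 0.5  0.6 -1.2] [-0.01  0.25  0.02]
```

View pics/s13.png

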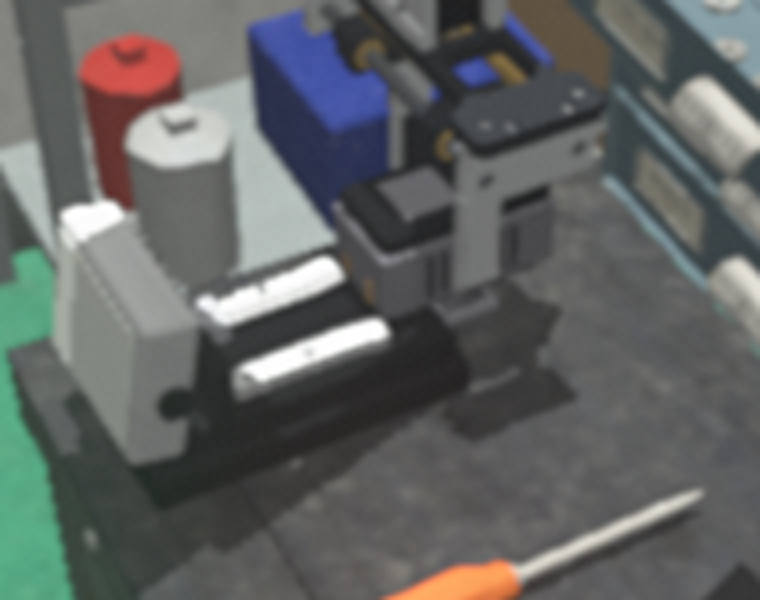

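View pics/w13.png

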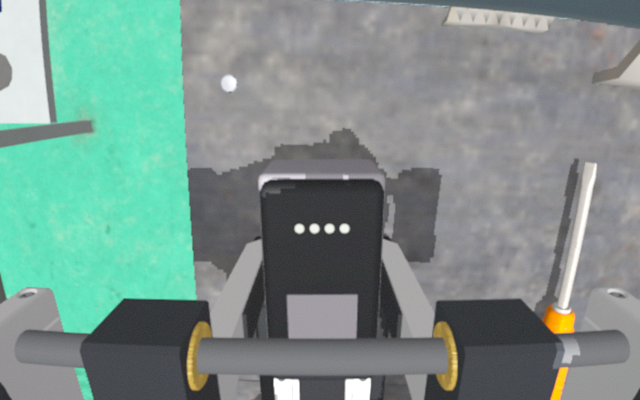

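Run:
```python
from h import *
im=cv2.imread("pics/w13.png")[360:400,240:400]; cv2.imwrite("pics/w13a.png",cv2.resize(im,None,fx=5,fy=5,interpolation=cv2.INTER_CUBIC))
```

```text
(no output)
```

View pics/w13a.png

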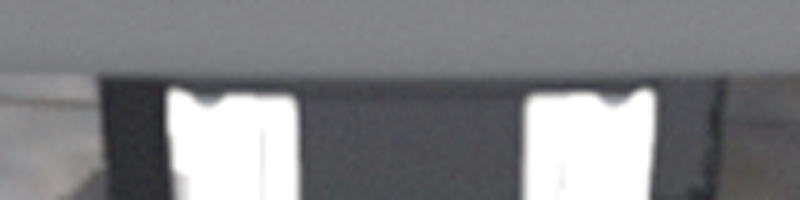

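Request:
move_arm(rows=[0,0,0,4,0,0,-1,0,0,0,5,0,0,-1,0,0,0,5,0,0,-1,0,0,0,5,0,0,-1,0,0,0,6,0,0,-1,0,0,0,0,0,0,-1])

```text
t: 19.38
position: [0.5265, 0.2671, 0.0684]
tool_rot: [-0.014, 0.707, -0.707, 0.014]
contact_force: [0.1, -1.0, -2.1]
width: 0.572
```

Run:
```python
from la import *
wl()
```

```text
t 19.38 pos [0.5265 0.2671 0.0684] shoe [60.3  0.3 30.4] F [ 0.1 -1.  -2.1] w 0.572
turn to ideal(rad) [0.0003 0.0002 0.0011] j [0.35 0.42 1.69 0.   1.03 1.88]
F lamp [ 0.  -1.1 -2.1] [ 0.    0.18 -0.02]
```

Request:
move_arm(rows=[0,0,0,6,0,0,-1,0,0,0,7,0,0,-1,0,0,0,7,0,0,-1,0,0,0,7,0,0,-1,0,0,0,7,0,0,-1,0,0,0,8,0,0,-1,0,0,0,0,0,0,-1,0,0,0,0,0,0,-1])

```text
t: 20.38
position: [0.4855, 0.2656, 0.0685]
tool_rot: [-0.014, 0.707, -0.707, 0.014]
contact_force: [-0.4, -0.8, -1.2]
width: 0.57
```

Run:
```python
from la import *
wl()
```

```text
t 20.38 pos [0.4855 0.2656 0.0685] shoe [19.3  0.4 30.5] F [-0.4 -0.8 -1.2] w 0.57
turn to ideal(rad) [ 0.0006 -0.      0.    ] j [0.37 0.37 1.77 0.   1.   1.91]
F lamp [-0.4 -0.8 -1.2] [-0.06  0.15  0.04]
```

Now the last 20 mm, watching the force.

Request:
move_arm(rows=[0,0,0,5,0,0,-1,0,0,0,5,0,0,-1,0,0,0,4,0,0,-1,0,0,0,2,0,0,-1,0,0,0,0,0,0,-1,0,0,0,0,0,0,-1])

```text
t: 21.12
position: [0.4723, 0.2652, 0.069]
tool_rot: [-0.012, 0.707, -0.707, 0.016]
contact_force: [4.8, 0.2, -3.5]
width: 0.576
```

Run:
```python
from la import *
wl()
```

```text
t 21.12 pos [0.4723 0.2652 0.069 ] shoe [ 6.1  0.5 31. ] F [ 4.8  0.2 -3.5] w 0.576
turn to ideal(rad) [ 0.0011  0.0005 -0.006 ] j [ 0.38  0.35  1.8  -0.    0.98  1.92]
F lamp [ 4.8  0.  -3.5] [-0.15 -0.97 -0.02]
```

Request:
move_arm(rows=[0,0,0,2,0,0,-1,0,0,0,2,0,0,-1,0,0,0,1.5,0,0,-1,0,0,0,0,0,0,-1,0,0,0,0,0,0,-1])

```text
t: 21.75
position: [0.4673, 0.265, 0.0691]
tool_rot: [-0.012, 0.707, -0.707, 0.017]
contact_force: [6.2, -1.8, -3.6]
width: 0.572
```

Run:
```python
from la import *
wl()
```

```text
t 21.75 pos [0.4673 0.265  0.0691] shoe [ 1.1  0.5 31.1] F [ 6.2 -1.8 -3.6] w 0.572
turn to ideal(rad) [ 0.0011  0.0006 -0.0069] j [ 0.39  0.35  1.81 -0.    0.98  1.92]
F lamp [ 6.1 -2.1 -3.6] [-0.16 -1.16  0.01]
```

Request:
move_arm(rows=[0,0,0,1,0,0,-1,0,0,0,1,0,0,-1,0,0,0,0,0,0,-1,0,0,0,0,0,0,-1])

```text
t: 22.25
position: [0.4653, 0.2649, 0.069]
tool_rot: [-0.012, 0.707, -0.707, 0.016]
contact_force: [7.6, -0.8, -5.0]
width: 0.566
```

Run:
```python
from la import *
wl()
c=manip.read_camera("wrist"); cv2.imwrite("pics/w14.png",c["pixels"][:,:,::-1])
c=manip.read_camera("scene"); crop(c,200,80,190,150,4,"pics/s14.png")
```

```text
t 22.25 pos [0.4653 0.2649 0.069 ] shoe [-0.9  0.5 31. ] F [ 7.6 -0.8 -5. ] w 0.566
turn to ideal(rad) [ 0.0011  0.0006 -0.0068] j [ 0.39  0.34  1.82 -0.    0.97  1.92]
F lamp [ 7.6 -1.1 -5. ] [-0.17 -1.07  0.03]
```

View pics/s14.png

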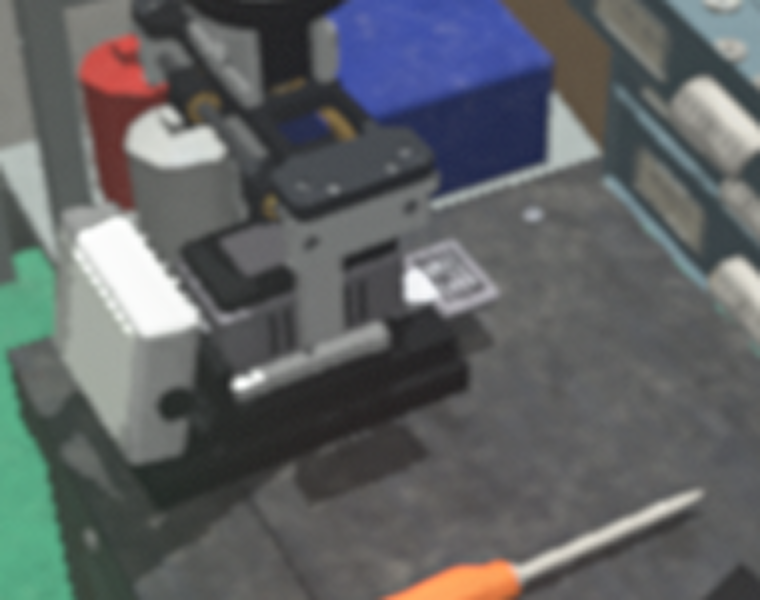

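View pics/w14.png

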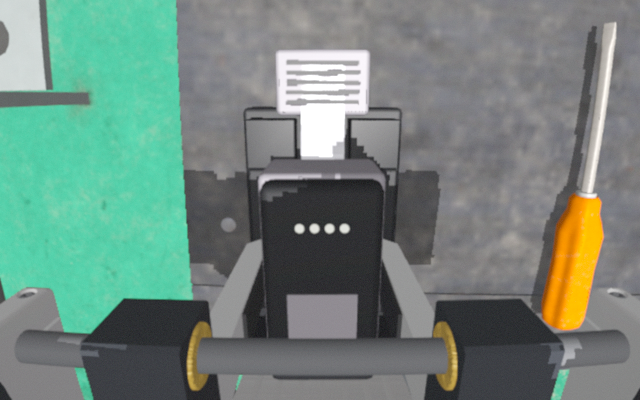

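Request:
move_arm(rows=[0,0,0,1,0,0,-1,0,0,0,0.7,0,0,-1,0,0,0,0,0,0,-1,0,0,0,0,0,0,-1])

```text
t: 22.85
position: [0.4645, 0.2649, 0.0691]
tool_rot: [-0.011, 0.707, -0.707, 0.017]
contact_force: [7.5, -1.4, -5.6]
width: 0.569
```

Run:
```python
from la import *
wl()
c=manip.read_camera("wrist"); cv2.imwrite("pics/w15.png",c["pixels"][:,:,::-1])
```

```text
t 22.85 pos [0.4645 0.2649 0.0691] shoe [-1.7  0.4 31.1] F [ 7.5 -1.4 -5.6] w 0.569
turn to ideal(rad) [ 0.0011  0.0005 -0.0084] j [ 0.39  0.34  1.82 -0.    0.97  1.92]
F lamp [ 7.5 -1.7 -5.6] [-0.18 -1.38 -0.09]
```

View pics/w15.png

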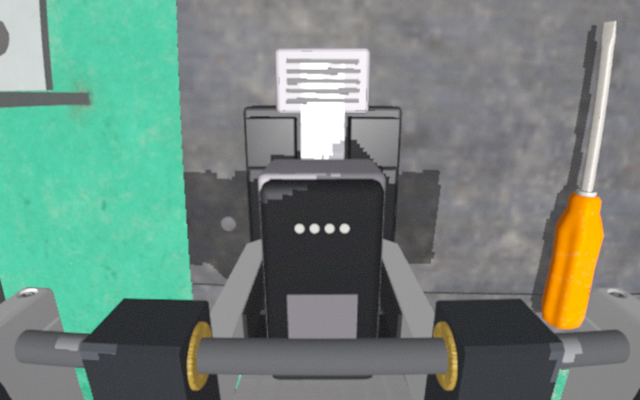

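Run:
```python
from la import *
a=cv2.imread("pics/scene0.png"); c=manip.read_camera("scene"); b=c["pixels"][:,:,::-1]
f=lambda im:cv2.resize(im[130:180,285:335],None,fx=8,fy=8,interpolation=cv2.INTER_CUBIC)
cv2.imwrite("pics/cmp.png",np.hstack([f(a),f(b)]))
```

```text
(no output)
```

View pics/cmp.png

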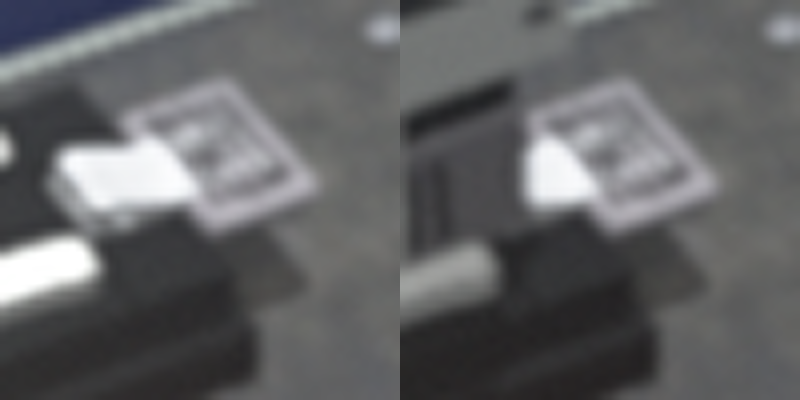

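Request:
move_arm(rows=[0,0,0,0,0,0,0.3,0,0,0,0,0,0,0.6,0,0,0,0,0,0,1,0,0,0,0,0,0,1,0,0,0,0,0,0,1,0,0,0,0,0,0,1], newtons=20)

```text
t: 23.7
position: [0.4601, 0.2646, 0.0684]
tool_rot: [-0.014, 0.707, -0.707, 0.014]
contact_force: [-1.1, -0.6, -0.4]
width: 0.998
```

Run:
```python
from la import *
wl()
c=manip.read_camera("wrist"); cv2.imwrite("pics/w16.png",c["pixels"][:,:,::-1])
```

```text
t 23.7 pos [0.4601 0.2646 0.0684] shoe [-6.1  0.3 30.4] F [-1.1 -0.6 -0.4] w 0.998
turn to ideal(rad) [0.0005 0.     0.0005] j [0.39 0.34 1.82 0.   0.98 1.92]
F lamp [-1.2 -0.5 -0.4] [-0.03  0.11  0.03]
```

View pics/w16.png

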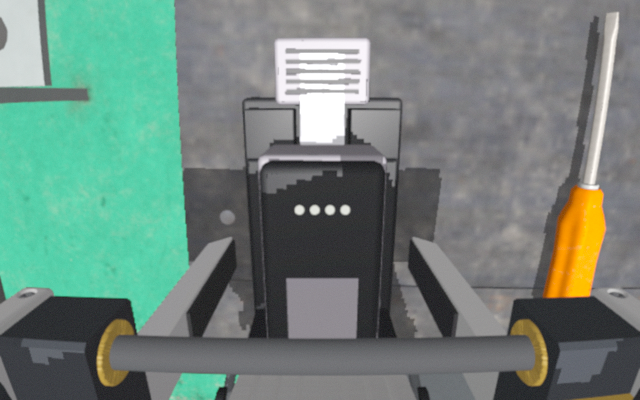

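Request:
move_arm(rows=[0,0,0,0,-10,0,1,0,0,0,0,-25,0,1,0,0,0,0,-40,0,1,0,0,0,0,-40,0,1,0,0,0,0,-40,30,1,0,0,0,0,-20,40,1,0,0,0,0,0,40,1,0,0,0,0,0,0,1,0,0,0,0,0,0,1])

```text
t: 24.88
position: [0.4645, 0.1549, 0.2437]
tool_rot: [-0.014, 0.707, -0.706, 0.014]
contact_force: [0.4, -0.3, 0.0]
width: 1.003
```

Run:
```python
from la import *
wl()
c=manip.read_camera("wrist"); np.savez("w17.npz",**c); cv2.imwrite("pics/w17.png",c["pixels"][:,:,::-1])
c=manip.read_camera("scene"); crop(c,200,100,150,120,5,"pics/s17.png")
a=cv2.imread("pics/scene0.png"); b=c["pixels"][:,:,::-1]
f=lambda im:cv2.resize(im[130:180,285:335],None,fx=8,fy=8,interpolation=cv2.INTER_CUBIC)
cv2.imwrite("pics/cmp2.png",np.hstack([f(a),f(b)]))
```

```text
t 24.88 pos [0.4645 0.1549 0.2437] shoe [  -6.  -109.4  205.7] F [ 0.4 -0.3  0. ] w 1.003
turn to ideal(rad) [ 0.0013 -0.0006 -0.    ] j [0.18 0.13 1.63 0.   1.38 1.71]
F lamp [ 0.4 -0.3  0. ] [-0.    0.16  0.02]
```

View pics/w17.png

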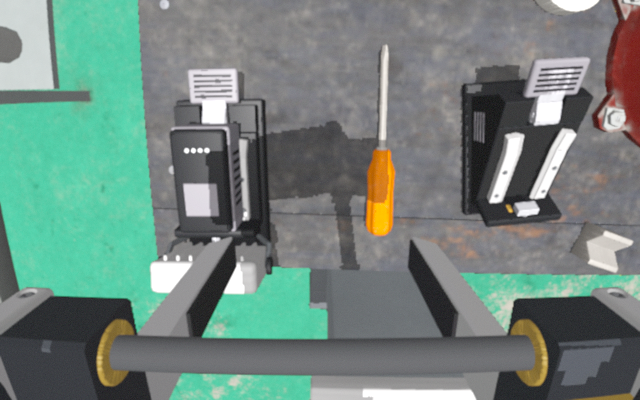

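View pics/s17.png

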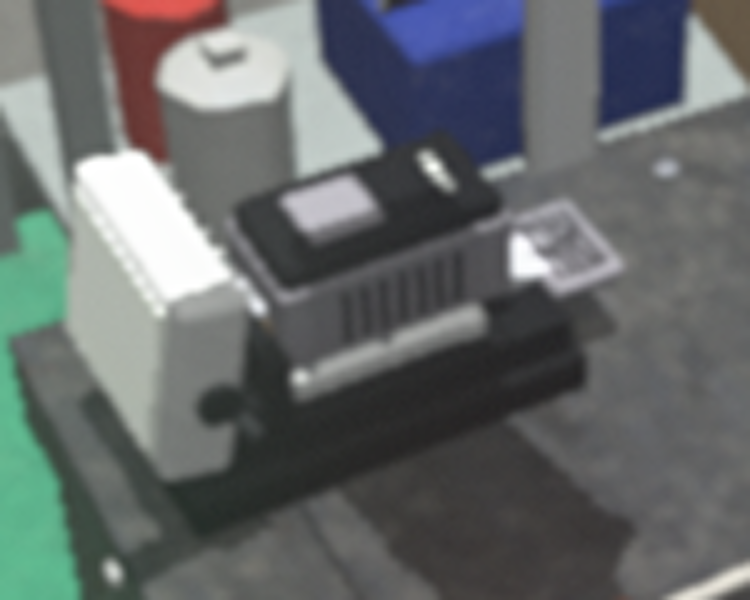

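View pics/cmp2.png

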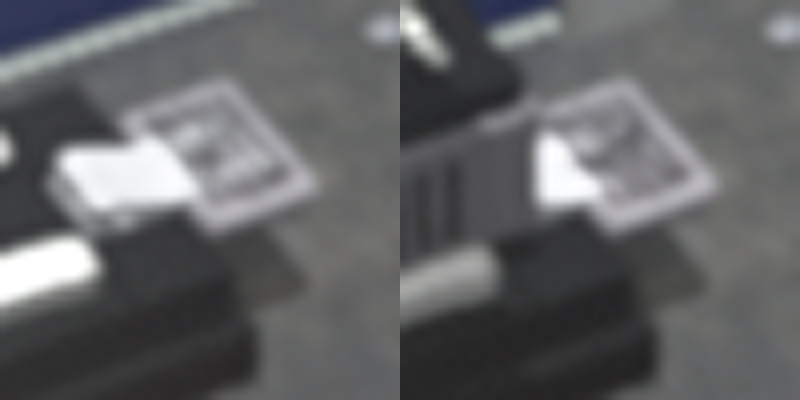

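Run:
```python
from la import *
c=dict(np.load("w17.npz"))
P=[CL.T@(onz(c,u,v,.098)-L) for u,v in [(184,183),(216,183),(217,217),(183,217)]]
print("label ctr lamp mm",(np.mean(P,0)*1000).round(1))
t=manip.read_camera("top"); a=cv2.imread("pics/top0.png"); b=t["pixels"][:,:,::-1]
for im in (a,b,cv2.imread("pics/scene0.png"),manip.read_camera("scene")["pixels"][:,:,::-1]):
    h=cv2.cvtColor(np.ascontiguousarray(im),cv2.COLOR_BGR2HSV); m=cv2.inRange(h,(5,160,150),(18,255,255)); 
    n,l,s,ce=cv2.connectedComponentsWithStats(m); k=1+np.argmax(s[1:,4]); print(s[k],ce[k].round(2))
print(manip.sense()["t"])
```

```text
label ctr lamp mm [-14.2   0.3  60. ]
[315 204  17  42 354] [322.5  224.67]
[317 211  12  35 202] [321.66 232.78]
[279 221  50  29 416] [303.76 237.21]
[279 221  50  29 551] [305.34 234.87]
25.075
```

```bash
python3 -c "
from workcell import manip
print(manip.sign_off())"
```

```text
the job is handed in; nothing more can be done
None
```

The battery pack is out of the charger and latched home in the lamp shoe. The job was handed in at about 25 s of the 67 s allowed.

I pressed the charger's thumb pad until the pack sprang out, then gripped it and drew it out along the rails. I slid it nose first into the lamp shoe, let go and raised the arm clear.

**What the last checks showed:**
- **Catch:** the lamp's thumb pad sits in the same pixels as in the first picture, so the catch has clicked up. The pack stayed put when released.
- **Pack position:** the pack's label measures 14.2 mm behind the shoe origin and 0.3 mm to the side. In the charger at home it measured about 12.7 mm behind, so it is home to within my measuring error.
- **Forces:** about 8 N sideways was the most I read while pushing it home. The arm was touching nothing at the end.
- **Screwdriver:** its handle outline in the scene camera is unchanged. The top-camera outline differed from the first picture; I put this down to the arm's shadow and cover, so that view did not confirm it.

**What went wrong on the way:** on the first approach to the pack, joint 6 read -2.70, which is its limit. I backed off, turned the gripper half a turn, and used that orientation for the rest. The first press landed about 8 mm to the side of the pad's middle, still on the pad.

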